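# Reload the pug mill's vacuum filter

### The arm

A 6-joint arm with a two-finger parallel gripper is mounted at the origin on the work surface. World frame = base frame: x ahead of the robot, y to its left, z up, the work surface at z = 0. Lengths are in m, angles in degrees, forces in N, time in s.
With the tool pointing down it reaches from about 0.35 to 0.875 m from the base axis. Payload 4.2 kg.
Tool frame: the origin (TCP) lies on the centre line of the jaws, within the pads' length; the fingertips stand tip_reach ahead of it and the grasp point (between the pads) is the TCP (tip_reach is the distance from the TCP to the fingertips, in m); z points along the fingers, y is the line along which they close (so a half turn about z gives the same grasp; the last joint's range is limited). The gripper opens to 87 mm and grips with 3 to 60 N. Pads are 19 mm wide; open, the fingers measure 117 mm over their backs; the gripper's body (75 mm by 190 mm) begins 51 mm behind the grasp point.
Start: joints at [84.775, 22.042, 0.453, 0, -68.411, -14.817], TCP at [0.214, 0.587, 0.242] pointing down, gripper open.
Joint ranges: [-179.83, 179.83], [-69.29, 118.12], [-61.27, 80.66], [-181.25, 117.63], [-171.15, -9.14], [-177.46, 177.46]. Speed limits (degrees/s): [159.86, 159.86, 180, 180, 180, 180].

### API

Orientations are given as a 3x3 rotation matrix whose columns are the frame's x, y, z axes.
In Python, from station import sense, capture, finish_job, tip_reach gives the robot as it stands.
- The arm moves only by the tool arm_command, never from a script. Its argument "deltas" is a list of rows, each a list of 7 numbers: the turn, a rotation vector about the tool's x, y, z in rad, then the shift along the tool's x, y, z in cm, then the closure, from -1 (fully open) to 1 (shut), so that 0 is half open. In form: [[rx, ry, rz, dx, dy, dz, hand], ...]. A call has 1 to 8 rows; each row is the pose to reach, as a shift and turn from the pose commanded when the call began, along the tool's axes at that moment; what a row does not reach only later rows make up. A row lasts 1/12 s, in which the tool goes at most 41.7 mm and 7.16 degrees, less where a joint would pass 70% of its speed; a pose out of reach is approached as far as the arm can. A call with a gripper value outside its range is refused whole. The fingers move at their own pace and stop on an object; the grip force is fixed at half the most. Time passes only in rows, so rows that repeat a pose let the fingers close. It gives the time, the measured TCP pose, the force, the opening and the grip force at its end, in the units of the state.
- sense(): the state, without advancing time (a new reading comes with each control period).
- capture(name): name is "side" or "top" or "wrist"; returns a dict with "pixels" (400x640x3 uint8, blue, green, red), "fovy" (degrees; the focal length in pixels is half the picture's height over the tangent of half this angle, whatever the lens; pixels are square), "cx", "cy" (the principal point, pixels), "rvec" (rotation vector, rad) and "tvec" (3), from world to camera coordinates, as OpenCV has them. Camera axes: x right, y down, z forward; pixel columns grow to the right and rows downward; lengths in m; the calibration is good to about 2 mm. A picture is of the moment at which its call begins. There is no depth.
- finish_job(): hands the job in; it is judged then, once.
The state is a dict: "time_s": time; "joints": joint angles; "joint_velocities": joint speeds; "effort": joint torques, N m; "tcp_pos": TCP position; "ee_rot": TCP orientation; "wrist_force": force on the tool from outside, world axes, zero at the start; "moment": the same for the moment, N m; "gripper_width": opening from 0.0 (shut) to 1.0 (fully open); "gripper_force": force on a finger pad.
Only numpy, scipy, OpenCV 4.12 (cv2) and the standard library are available. Lean on these libraries where they do the work, as an engineer would, in place of code of your own. Each camera call takes 0.05 s, during which the arm holds its last target. There are 200 camera calls.

### The job

Unlock the filter housing's bayonet cover by turning it a quarter turn counter-clockwise (seen from above), lift it off and stand it upright on the round cork mat. Thread all the white filter rings lying on the bench over the housing's spindle in order of size, the widest at the bottom and the narrowest on top, lying flat on one another; then put the cover back down over them and turn it clockwise until it is locked against its stops. Do not tip the cover over or push aside the wooden disc, the spatula or the bar of soap that lie near the rings.

Things in the scene. Friction and masses are not known exactly. Their poses are not given: they have to be found in the camera images.
- housing: Fixed filter housing of grey-painted metal on the bench; origin at the centre of its underside, z up, yaw varies. Round foot 150 mm across, 12 mm high; a central boss on it, 74 mm across (tapering to 68 mm), up to 30 mm height; a steel spindle rises from the boss. A brass pipe stub reaches 100 mm out at +x, 18 mm high. Its counter-clockwise angles below: 0 = housing +x.
- seat (a point): Point on the housing's axis on top of the boss, 30 mm above the bench, where the lowest ring comes to lie; axes as the housing's. All rings together stand at most 48 mm high on it.
- spindle_tip (a point): Tip of the housing's vertical spindle, 88 mm above the bench. The spindle is 16 mm across, straight up to 78 mm height, and ends in a cone 10 mm high.
- lug (a point): Middle of the underside of the lug at the housing's +x side, 20.5 mm above the bench; axes as the housing's. It is a steel overhang, 51 to 70 mm from the axis, top at 25 mm, spanning -24 to +43 degrees, with a stop block under its clockwise end. A twin lug stands half a turn round. Free-standing stop pins, 8 mm thick and up to 24 mm height, at 111 and 291 degrees, 56 mm from the axis.
- cover_grip (a point): Centre of the black bar grip on the cover: 52 mm long (along the cover's x, as the ears), 14 mm thick (along y), 28 mm high; 100 mm above the cover's lower rim, axes as the cover's. With the cover home on the housing it is 82 mm above the seat; the rim then rests on the foot. Locked: cover x along the housing's x within 0.1 rad, ears under the lugs with 3 mm play.
- cover: Bayonet cover, loose, 0.16 to 0.26 kg: thin aluminium cup upside down, 86 mm outside, 78 inside, 86 high (80 deep inside); origin at the centre of its lower rim, z up. Ears 24 mm wide, 5 thick, at its rim on +x and -x to 58 mm from the axis. Turned counter-clockwise more than 60 degrees from locked, it lifts off (80 mm to clear the spindle); pins stop it at about 90. It is symmetrical by half a turn.
- ear (a point): Outer end of the cover's +x ear, 58 mm from the cover's axis, 2.5 mm above its lower rim. To refit, lower the cover with the ears 65 to 85 degrees counter-clockwise of the housing's x (or half a turn further) until the rim rests on the foot, then turn clockwise to the stops, a few degrees past 0. Only friction resists the turning.
- mat_top (a point): Centre of the upper face of the round cork mat (fixed, 170 mm across, 4 mm thick, lying on the bench), 4 mm above the bench. The housing and the mat may be either way round, left or right.
- ring_a_mid (a point): Centre (half-way up) of a white ceramic filter ring, 66 mm outside, 22 mm bore, 12 mm thick; it lies flat on the bench at the start. z is its axis, either face may be up. May be absent.
- ring_b_mid (a point): Centre (half-way up) of a white ceramic filter ring, 58 mm outside, 22 mm bore, 12 mm thick; it lies flat on the bench at the start. z is its axis, either face may be up. May be absent.
- ring_c_mid (a point): Centre (half-way up) of a white ceramic filter ring, 50 mm outside, 22 mm bore, 12 mm thick; it lies flat on the bench at the start. z is its axis, either face may be up. May be absent.
- ring_d_mid (a point): Centre (half-way up) of a white ceramic filter ring, 42 mm outside, 22 mm bore, 12 mm thick; it lies flat on the bench at the start. z is its axis, either face may be up. May be absent.
- ring_e_mid (a point): Centre (half-way up) of a white ceramic filter ring, 34 mm outside, 22 mm bore, 12 mm thick; it lies flat on the bench at the start. z is its axis, either face may be up. May be absent.
- rib: Bystander: dark wooden disc 52 mm across, 8 mm thick, near the rings. Origin at its underside.
- knife: Bystander: flat spatula 170 mm long, lying along its own x, blade 90 x 65 mm at +x, handle 20 mm thick at -x. Origin at its middle, on its underside.
- soap: Bystander: yellow bar of hard soap, 70 x 50 x 28 mm. Origin at its underside.
Not all that is in view belongs to the job. Leave any blue or purple look-alike of the part that bears mat_top alone.

How it is judged:
By the outcome, as a careful person would: the job done as asked, in the order asked, and still so for the second after the job is handed in, with the robot touching nothing.
Of ring_a, ring_b, ring_c, ring_d, ring_e only 3 to 4 are there at a start; the rules pass over those that are not, and their reading is None.
At some moment in a run one of ring_a, ring_b, ring_c, ring_d, ring_e may be knocked a few centimetres aside while the robot is not near it.
It also fails if it takes over 210 s, if anything falls off the work surface, if the arm or the gripper's body presses on something with over 40 N, if the wrist force passes 120 N, or if a joint passes its speed limit or range.

## Working session

There is one attempt and no reset: what is moved stays moved. The work goes in short steps, Python scripts to look and compute and a tool call to move; the robot and the scene stay as the last step left them, time stands still between calls to the robot, and variables do not carry over. Pictures are saved under pics/ and viewed, at most 14 in all, crops included, and the job is handed in when it is done.

Besides the shell and the picture viewer there is one more tool, called after "Request:" as name([rows], argument=value, ...), one row to a line, values as JSON. arm_command: Moves the arm, as the interface text tells. Its arguments: {"type":"object","properties":{"deltas":{"type":"array"}},"required":["deltas"]}

```bash
ls; mkdir -p pics; cat > h.py <<'E'
import numpy as np, cv2
from station import sense, capture, finish_job, tip_reach
def snap(cam,name,crop=None,scale=1):
    c=capture(cam); im=c['pixels']
    np.savez('pics/'+name+'.npz',**c)
    if crop: x0,y0,x1,y1=crop; im=im[y0:y1,x0:x1]
    if scale!=1: im=cv2.resize(im,None,fx=scale,fy=scale,interpolation=cv2.INTER_CUBIC)
    cv2.imwrite('pics/'+name+'.png',im); return c
def KRT(c):
    f=200/np.tan(np.radians(float(c['fovy']))/2)
    K=np.array([[f,0,float(c['cx'])],[0,f,float(c['cy'])],[0,0,1]])
    return K,cv2.Rodrigues(np.array(c['rvec'],float))[0],np.array(c['tvec'],float).ravel()
def px2w(c,u,v,z):
    K,R,t=KRT(c); d=R.T@np.linalg.solve(K,[u,v,1]); o=-R.T@t
    return o+d*(z-o[2])/d[2]
def w2px(c,p):
    K,R,t=KRT(c); q=K@(R@np.array(p)+t); return q[:2]/q[2]
def load(n): return dict(np.load('pics/'+n+'.npz'))
def st():
    s=sense(); print({k:np.round(s[k],4).tolist() for k in ('time_s','tcp_pos','ee_rot','wrist_force','gripper_width','joints')}); return s
E
python3 - <<'E'
from h import *
st(); print(tip_reach)
for c in ('top','side'):
    k=snap(c,c+'0',scale=1.25); K,R,t=KRT(k); print(c,-R.T@t,K[0,0])
E
```

```text
pics
{'time_s': 0.0, 'tcp_pos': [0.214, 0.5866, 0.2404], 'ee_rot': [[0.9394, -0.3429, -0.0007], [-0.3429, -0.9394, -0.0021], [0.0001, 0.0022, -1.0]], 'wrist_force': [-0.0378, -1.0847, 0.4088], 'gripper_width': 0.9969, 'joints': [84.7749, 22.0916, 0.3793, -0.0299, -68.4102, -14.8173]}
0.019
top [0.44719256 0.01528518 1.38813134] 505.3804306448561
side [0.35241275 0.7468376  0.97920573] 397.5777286071634
```

View pics/top0.png

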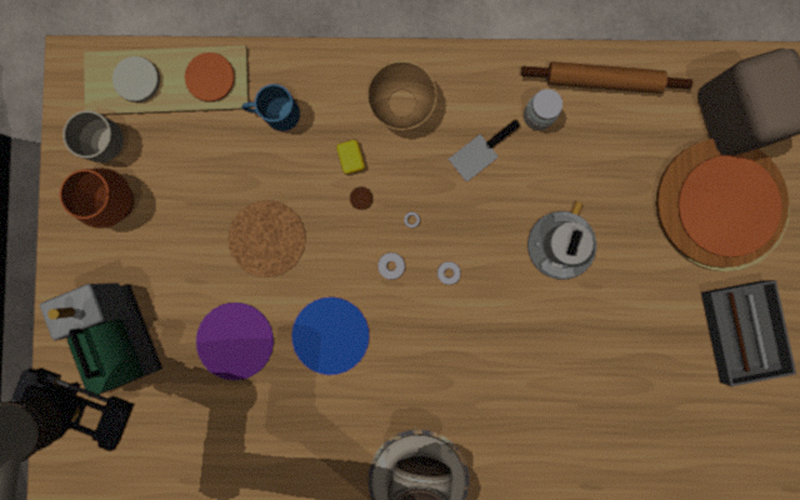

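View pics/side0.png

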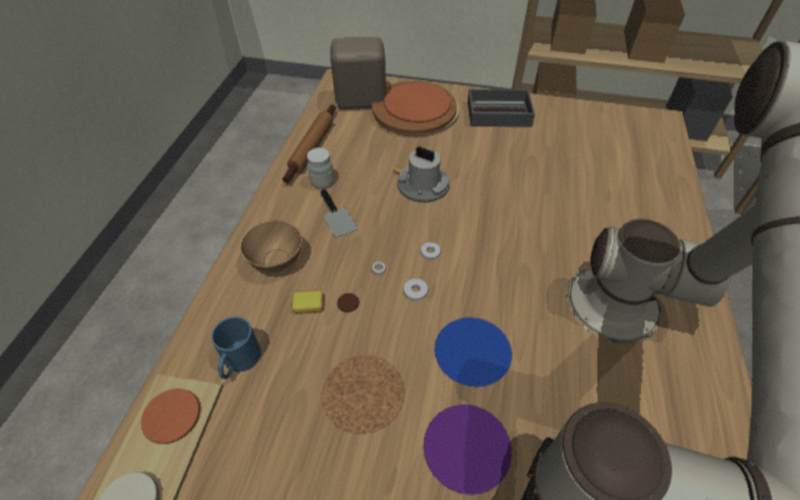

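The top view (×1.25) shows the cork mat at (267,238), three white rings at (391,266), (449,273) and (412,219), the housing at (562,245), the soap at (350,157), the disc at (361,198) and the spatula at (485,150). The side view shows the same items.

```bash
python3 - <<'E'
from h import *
c=load('top0'); im=c['pixels']; s=1/1.25
hsv=cv2.cvtColor(im,cv2.COLOR_BGR2HSV)
m=((hsv[...,1]<70)&(hsv[...,2]>120)).astype(np.uint8)
n,l,S,C=cv2.connectedComponentsWithStats(m)
for (u,v) in [(391,266),(449,273),(412,219)]:
    u*=s;v*=s
    sub=m[int(v)-16:int(v)+17,int(u)-16:int(u)+17]
    cs,_=cv2.findContours(sub,cv2.RETR_EXTERNAL,cv2.CHAIN_APPROX_NONE)
    k=max(cs,key=len); e=cv2.fitEllipse(k)
    cu,cv_=e[0][0]+int(u)-16,e[0][1]+int(v)-16
    p=px2w(c,cu,cv_,.012); q=px2w(c,cu+1,cv_,.012)
    print('ring',cu,cv_,p,'dia mm',(np.mean(e[1])+1)*1000*np.linalg.norm(q-p),np.hypot(p[0],p[1]))
print('mat',px2w(c,267*s,238*s,.004))
print('foot',px2w(c,562*s,245*s,.012)); print('grip',px2w(c,574*s,239*s,.126))
for n_,u,v in (('disc',361,198),('soap',350,157),('blade',473,158),('handle end',518,125),('pipe end',577,206)):print(n_,px2w(c,u*s,v*s,.01))
K,R,t=KRT(c);print(R)
A=cv2.resize(im[150:240,410:490],None,fx=6,fy=6,interpolation=cv2.INTER_CUBIC)
cv2.imwrite('pics/cr1.png',A)
E
```

```text
ring 312.1386127471924 212.25901222229004 [0.46394868 0.06783503 0.012     ] dia mm 57.42488956656097 0.4688816153684466
ring 358.70980072021484 218.02624702453613 [ 0.44970187 -0.05900584  0.012     ] dia mm 49.19918759714151 0.45355646149694256
ring 328.6445846557617 175.339017868042 [0.56522305 0.02403371 0.012     ] dia mm 33.30341972617371 0.5657337885433228
mat [0.52103597 0.33975772 0.004     ]
foot [ 0.51235498 -0.30563305  0.012     ]
grip [ 0.51921189 -0.30296279  0.126     ]
disc [0.61080016 0.13378523 0.01      ]
soap [0.70115881 0.15935917 0.01      ]
blade [ 0.70160477 -0.11104536  0.01      ]
handle end [ 0.77575796 -0.20951997  0.01      ]
pipe end [ 0.59813503 -0.33883688  0.01      ]
[[ 0.01133672 -0.99990287 -0.00810719]
 [-0.99879329 -0.01093594 -0.0478786 ]
 [ 0.04778529  0.00864019 -0.99882026]]
```

View pics/cr1.png

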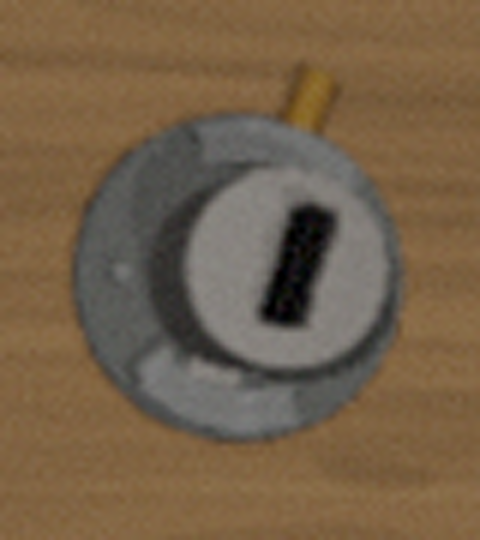

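The crop shows the foot circle centred near (240,275), the cover top near (287,268), the grip from (315,207) to (284,325) and the pipe end at (318,72). The rings measure as b, c and e.

```bash
cat >> h.py <<'E'
from scipy.spatial.transform import Rotation as Ro
def Rdown(psi):
    a=np.radians(psi); x=np.array([np.cos(a),np.sin(a),0]); z=np.array([0,0,-1.]); return np.c_[x,np.cross(z,x),z]
def go(pos,psi,R=None,p=None):
    s=sense(); R=np.array(s['ee_rot']) if R is None else R; p=np.array(s['tcp_pos']) if p is None else p
    T=Rdown(psi); rv=Ro.from_matrix(R.T@T).as_rotvec(); d=R.T@(np.array(pos)-p)*100
    print('row',np.round(rv,4).tolist(),np.round(d,2).tolist(),'rows>=',max(np.linalg.norm(d)/4.17,np.degrees(np.linalg.norm(rv))/7.16))
    return T,np.array(pos)
E
python3 - <<'E'
from h import *
c=load('top0'); f=lambda x,y,z:px2w(c,410+x/6-.4,150+y/6-.4,z)
F=f(240,275,.010);G=f(299,264,.126);print('foot',F,'grip',G,'top',f(287,268,.098))
d=f(315,207,.126)-f(284,325,.126);print(np.degrees(np.arctan2(d[1],d[0])),np.linalg.norm(d))
P=f(318,72,.014)-F;print(np.degrees(np.arctan2(P[1],P[0])),np.linalg.norm(P))
T=go((.40,.30,.26),-75); T=go((.50,-.02,.26),-130,*T); T=go((.515,-.30,.26),-180,*T)
E
```

```text
foot [ 0.51399522 -0.30609981  0.01      ] grip [ 0.51322052 -0.30353696  0.126     ] top [ 0.51292712 -0.30551788  0.098     ]
-14.693832163409214 0.050940275443074355
-20.424629657578837 0.09877005570270281
row [0.0017, -0.001, 0.9591] [27.3, 20.56, -1.9] rows>= 8.208498631041797
row [0.0, 0.0, 0.9599] [33.5, -1.38, 0.0] rows>= 8.039834347357415
row [0.0, 0.0, 0.8727] [20.49, -19.15, 0.0] rows>= 6.983240223463685
```

Request:
arm_command([
  [0,0,0.94,26,19.6,-2,-1],
  [0,0,0.94,26,19.6,-2,-1],
  [0,0,0.94,26,19.6,-2,-1],
  [0,0,0.94,26,19.6,-2,-1],
  [0,0,0.94,26,19.6,-2,-1],
  [0,0,0.94,26,19.6,-2,-1],
  [0,0,0.94,26,19.6,-2,-1],
  [0,0,0.94,26,19.6,-2,-1],
])

```text
time_s: 0.77
tcp_pos: [0.3918, 0.3113, 0.2615]
ee_rot: [[0.272, -0.962, -0.0], [-0.962, -0.272, -0.0], [0.0, 0.001, -1.0]]
wrist_force: [1.0, 0.4, 0.2]
gripper_width: 1.001
gripper_force: 0.0
```

Request:
arm_command([
  [0,0,0.94,32,-2,0,-1],
  [0,0,0.94,32,-2,0,-1],
  [0,0,0.94,32,-2,0,-1],
  [0,0,0.94,32,-2,0,-1],
  [0,0,0.94,32,-2,0,-1],
  [0,0,0.94,32,-2,0,-1],
  [0,0,0.94,32,-2,0,-1],
  [0,0,0.94,32,-2,0,-1],
])

```text
time_s: 1.43
tcp_pos: [0.4993, 0.0091, 0.2613]
ee_rot: [[-0.618, -0.786, -0.001], [-0.786, 0.618, -0.0], [0.001, 0.0, -1.0]]
wrist_force: [1.0, 0.8, 0.5]
gripper_width: 0.996
gripper_force: 0.0
```

```bash
python3 - <<'E'
from h import *
st(); go((.515,-.28,.26),-180)
E
```

```text
{'time_s': 1.4333, 'tcp_pos': [0.4993, 0.0091, 0.2613], 'ee_rot': [[-0.6179, -0.7862, -0.0007], [-0.7862, 0.6179, -0.0003], [0.0007, 0.0003, -1.0]], 'wrist_force': [0.9745, 0.8473, 0.4778], 'gripper_width': 0.9957, 'joints': [19.7051, 8.8933, -14.8723, 0.0044, -66.2764, -57.8712]}
row [0.0, -0.0008, 0.9047] [21.76, -19.09, 0.14] rows>= 7.239612591126116
```

Request:
arm_command([
  [0,0,0.9,21.8,-19.1,0,-1],
  [0,0,0.9,21.8,-19.1,0,-1],
  [0,0,0.9,21.8,-19.1,0,-1],
  [0,0,0.9,21.8,-19.1,0,-1],
  [0,0,0.9,21.8,-19.1,0,-1],
  [0,0,0.9,21.8,-19.1,0,-1],
  [0,0,0.9,21.8,-19.1,0,-1],
  [0,0,0.9,21.8,-19.1,0,-1],
])

```text
time_s: 2.1
tcp_pos: [0.5162, -0.283, 0.2602]
ee_rot: [[-1.0, -0.001, -0.002], [-0.001, 1.0, -0.001], [0.002, -0.001, -1.0]]
wrist_force: [0.6, 0.9, 0.4]
gripper_width: 0.998
gripper_force: 0.0
```

```bash
python3 - <<'E'
from h import *
st(); c=snap('wrist','w1'); K,R,t=KRT(c); print(-R.T@t,R,K)
snap('top','t1')
E
```

```text
{'time_s': 2.1, 'tcp_pos': [0.5162, -0.283, 0.2602], 'ee_rot': [[-1.0, -0.0007, -0.0018], [-0.0007, 1.0, -0.0009], [0.0018, -0.0009, -1.0]], 'wrist_force': [0.5703, 0.8792, 0.356], 'gripper_width': 0.9983, 'joints': [-12.9468, 17.828, -3.1401, 0.0798, -69.12, -77.0438]}
[ 0.44310195 -0.28158741  0.40308565] [[-8.76080509e-04  9.99999326e-01 -7.62534702e-04]
 [ 9.63061792e-01  1.04905454e-03  2.69278451e-01]
 [ 2.69279069e-01 -4.98458435e-04 -9.63062062e-01]] [[312.55719689   0.         321.74434883]
 [  0.         312.55719689 197.59461967]
 [  0.           0.           1.        ]]
```

View pics/w1.png

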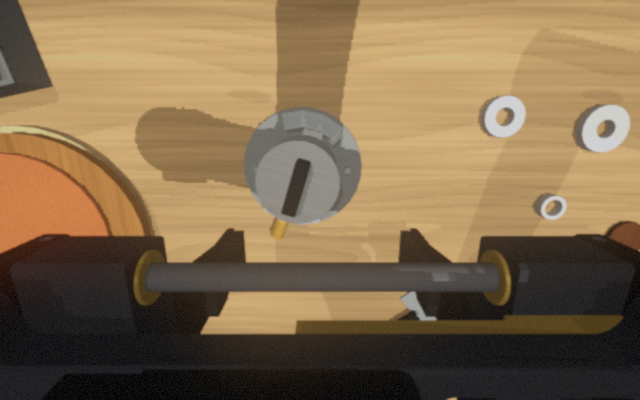

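The wrist view shows the foot circle at (302,166), the grip centre at (296,187) with its long axis from (303,161) to (288,215), and the pipe end at (279,237).

```bash
python3 - <<'E'
from h import *
c=load('w1')
print('foot',px2w(c,302.5,165.5,.008)); g=px2w(c,296,187.5,.126); print('grip',g)
d=px2w(c,289,213,.126)-px2w(c,303.5,161,.126);print(np.degrees(np.arctan2(d[1],d[0])),np.linalg.norm(d))
P=px2w(c,279,236,.014)-px2w(c,302.5,165.5,.008);print(np.degrees(np.arctan2(P[1],P[0])),np.linalg.norm(P))
c=load('t1')
A=cv2.resize(c['pixels'][280:400,0:250],None,fx=3,fy=3); cv2.imwrite('pics/t1c.png',A)
T=go((.5135,-.305,.18),-197);T=go((.5135,-.305,.1205),-197,*T)
E
```

```text
foot [ 0.51107562 -0.30638403  0.008     ]
grip [ 0.51103978 -0.30522665  0.126     ]
-16.28347891080385 0.050858052728140236
-19.06664759999762 0.09991824144359301
row [0.0006, -0.0022, 0.3053] [0.26, -2.62, 8.03] rows>= 2.443428687813342
row [0.0, 0.0, 0.0] [0.0, 0.0, 5.95] rows>= 1.4268585131894482
```

Request:
arm_command([
  [0,0,0.28,0.4,-2.25,4,-0.5],
  [0,0,0.28,0.4,-2.25,8,-0.5],
  [0,0,0.28,0.4,-2.25,11,-0.5],
  [0,0,0.28,0.4,-2.25,12.5,-0.5],
  [0,0,0.28,0.4,-2.25,12.5,-0.5],
  [0,0,0.28,0.4,-2.25,12.5,-0.5],
])

```text
time_s: 2.7
tcp_pos: [0.5131, -0.2989, 0.1363]
ee_rot: [[-0.965, 0.262, -0.002], [0.262, 0.965, 0.0], [0.002, -0.0, -1.0]]
wrist_force: [1.2, -0.3, 1.4]
gripper_width: 0.762
gripper_force: 0.0
```

```bash
python3 - <<'E'
from h import *
st(); go((.512,-.306,.1205),-196)
c=load('t1'); hsv=cv2.cvtColor(c['pixels'],cv2.COLOR_BGR2HSV)
m=((hsv[...,1]<60)&(hsv[...,2]>110)).astype(np.uint8)
n,l,S,C=cv2.connectedComponentsWithStats(m)
for i in range(1,n):
    if 40<S[i,4]<900: print(S[i],px2w(c,*C[i],.012))
E
```

```text
{'time_s': 2.7, 'tcp_pos': [0.5131, -0.2989, 0.1363], 'ee_rot': [[-0.965, 0.2624, -0.0016], [0.2624, 0.965, 0.0], [0.0015, -0.0004, -1.0]], 'wrist_force': [1.192, -0.2931, 1.4137], 'gripper_width': 0.7624, 'joints': [-14.6039, 24.4101, -12.1523, 0.0264, -53.5245, -90.6259]}
row [-0.0004, -0.0015, 0.0137] [-0.09, -0.71, 1.58] rows>= 0.4167085074826211
[520   0  20  17  99] [ 1.04313136 -0.5228056   0.012     ]
[537   0  31  15 167] [ 1.0413576  -0.58546865  0.012     ]
[226  17  14  13  63] [0.98413474 0.29679307 0.012     ]
[427  71  23  24 432] [ 0.82494245 -0.27325201  0.012     ]
[ 62  98  26  28 142] [0.73072637 0.70851967 0.012     ]
[371 131   9  14  66] [ 0.67034261 -0.10167496  0.012     ]
[323 170  13  12  73] [0.56495095 0.0240327  0.012     ]
[302 202  22  22 305] [0.46396328 0.06732877 0.012     ]
[350 209  18  19 228] [ 0.4496377  -0.05861502  0.012     ]
[314 349  19   9  75] [0.08721105 0.03520003 0.012     ]
[252 381  69  19 671] [-0.02200734  0.15146543  0.012     ]
```

Request:
arm_command([
  [0,0,0.01,0,0,0.7,-0.5],
  [0,0,0.01,0,0,0.7,-0.5],
  [0,0,0.01,0,0,0.7,-0.5],
  [0,0,0.01,0,0,0.7,-0.5],
])

```text
time_s: 3.03
tcp_pos: [0.5136, -0.2998, 0.1307]
ee_rot: [[-0.962, 0.274, 0.002], [0.274, 0.962, -0.001], [-0.002, -0.0, -1.0]]
wrist_force: [0.8, -0.6, -0.9]
gripper_width: 0.749
gripper_force: 0.0
```

```bash
python3 - <<'E'
from h import *
st(); go((.512,-.306,.1205),-196)
E
```

```text
{'time_s': 3.0333, 'tcp_pos': [0.5136, -0.2998, 0.1307], 'ee_rot': [[-0.9617, 0.2741, 0.002], [0.2741, 0.9617, -0.0006], [-0.0021, -0.0001, -1.0]], 'wrist_force': [0.7835, -0.5579, -0.8909], 'gripper_width': 0.7487, 'joints': [-14.6872, 24.7549, -12.5202, 0.0084, -52.6056, -91.2279]}
row [-0.0001, 0.0021, 0.0016] [-0.02, -0.64, 1.02] rows>= 0.28792817332394444
```

Request:
arm_command([
  [0,0,0,0,-0.65,0.5,-0.5],
  [0,0,0,0,-0.65,1.0,-0.5],
  [0,0,0,0,-0.65,1.0,-0.5],
  [0,0,0,0,-0.65,1.0,-0.5],
])

```text
time_s: 3.37
tcp_pos: [0.5107, -0.3062, 0.119]
ee_rot: [[-0.961, 0.275, -0.001], [0.275, 0.961, 0.0], [0.001, 0.0, -1.0]]
wrist_force: [0.1, 0.0, 0.3]
gripper_width: 0.752
gripper_force: 0.0
```

```bash
python3 - <<'E'
from h import *
st(); go((.512,-.306,.1205),-196); snap('side','s2',(270,80,410,200),4)
E
```

```text
{'time_s': 3.3667, 'tcp_pos': [0.5107, -0.3062, 0.119], 'ee_rot': [[-0.9614, 0.2751, -0.0012], [0.2751, 0.9614, 0.0004], [0.0012, 0.0001, -1.0]], 'wrist_force': [0.0632, 0.0343, 0.3279], 'gripper_width': 0.7516, 'joints': [-15.3814, 25.6556, -12.9843, -0.0053, -51.4313, -90.5808]}
row [0.0001, -0.0012, 0.0006] [-0.11, 0.06, -0.15] rows>= 0.04803220435479097
```

View pics/s2.png

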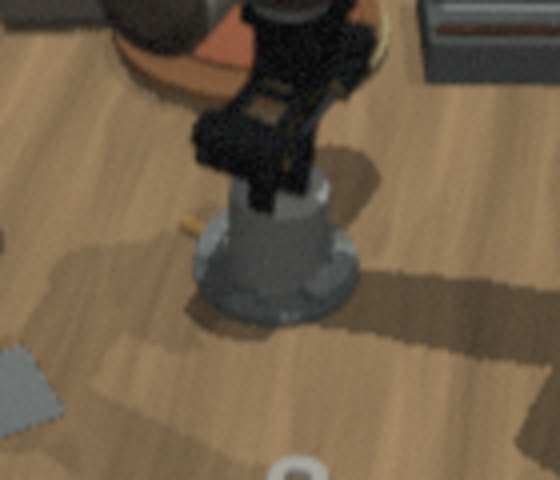

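The fingers straddle the bar grip; closing.

Request:
arm_command([
  [0,0,0,0,0,0,1],
  [0,0,0,0,0,0,1],
  [0,0,0,0,0,0,1],
  [0,0,0,0,0,0,1],
  [0,0,0,0,0,0,1],
  [0,0,0,0,0,0,1],
  [0,0,0,0,0,0,1],
  [0,0,0,0,0,0,1],
])

```text
time_s: 4.08
tcp_pos: [0.5112, -0.3061, 0.1196]
ee_rot: [[-0.962, 0.275, 0.0], [0.275, 0.962, -0.0], [-0.0, 0.0, -1.0]]
wrist_force: [-0.1, 0.9, 0.4]
gripper_width: 0.229
gripper_force: 0.0
```

Request:
arm_command([
  [0,0,-0.1,0,0,0,1],
  [0,0,-0.2,0,0,0,1],
  [0,0,-0.3,0,0,0,1],
  [0,0,-0.4,0,0,0,1],
  [0,0,-0.4,0,0,0,1],
])

```text
time_s: 4.5
tcp_pos: [0.5111, -0.3063, 0.1193]
ee_rot: [[-0.992, -0.123, -0.0], [-0.123, 0.992, -0.0], [0.0, -0.0, -1.0]]
wrist_force: [0.2, -1.7, -2.1]
gripper_width: 0.161
gripper_force: 30.0
```

Request:
arm_command([
  [0,0,-0.1,0,0,0,1],
  [0,0,-0.2,0,0,0,1],
  [0,0,-0.3,0,0,0,1],
  [0,0,-0.4,0,0,0,1],
  [0,0,-0.5,0,0,0,1],
  [0,0,-0.6,0,0,0,1],
  [0,0,-0.7,0,0,0,1],
  [0,0,-0.7,0,0,0,1],
])

```text
time_s: 5.17
tcp_pos: [0.5111, -0.3071, 0.1197]
ee_rot: [[-0.681, -0.732, -0.0], [-0.732, 0.681, -0.001], [0.001, -0.001, -1.0]]
wrist_force: [-0.3, -3.5, -1.2]
gripper_width: 0.159
gripper_force: 30.0
```

Request:
arm_command([
  [0,0,-0.08,0,0,0,1],
  [0,0,-0.16,0,0,0,1],
  [0,0,-0.24,0,0,0,1],
  [0,0,-0.3,0,0,0,1],
  [0,0,-0.3,0,0,0,1],
  [0,0,-0.3,0,0,0,1],
])

```text
time_s: 5.67
tcp_pos: [0.5116, -0.3072, 0.12]
ee_rot: [[-0.438, -0.899, 0.001], [-0.899, 0.438, -0.002], [0.001, -0.002, -1.0]]
wrist_force: [-0.4, -5.6, -0.9]
gripper_width: 0.154
gripper_force: 30.0
```

```bash
python3 - <<'E'
from h import *
st(); c=snap('wrist','w2'); snap('side','s3',(270,80,410,200),4)
E
```

```text
{'time_s': 5.6667, 'tcp_pos': [0.5116, -0.3072, 0.12], 'ee_rot': [[-0.438, -0.899, 0.0011], [-0.899, 0.438, -0.0019], [0.0012, -0.0018, -1.0]], 'wrist_force': [-0.388, -5.5626, -0.8821], 'gripper_width': 0.154, 'joints': [-15.4033, 25.6123, -12.9169, 0.1114, -51.3835, -10.6414]}
```

View pics/s3.png

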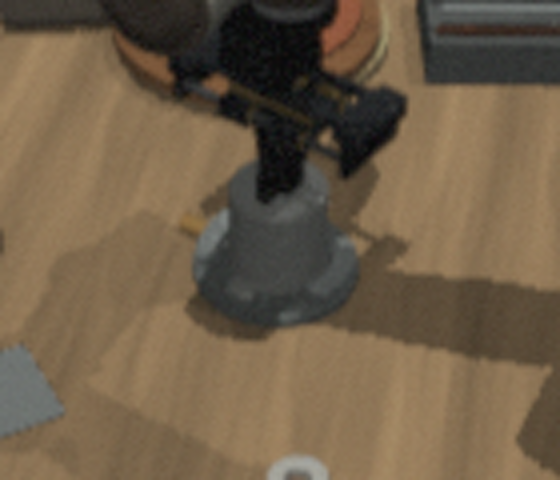

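Request:
arm_command([
  [0,0,0,0,0,-1,1],
  [0,0,0,0,0,-2.5,1],
  [0,0,0,0,0,-4.5,1],
  [0,0,0,0,0,-7,1],
  [0,0,0,0,0,-10,1],
  [0,0,0,0,0,-13,1],
  [0,0,0,0,0,-13,1],
  [0,0,0,0,0,-13,1],
])

```text
time_s: 6.43
tcp_pos: [0.5119, -0.3055, 0.2511]
ee_rot: [[-0.437, -0.899, 0.004], [-0.899, 0.437, 0.0], [-0.002, -0.003, -1.0]]
wrist_force: [0.6, 0.2, -2.2]
gripper_width: 0.158
gripper_force: 30.0
```

```bash
python3 - <<'E'
from h import *
st(); c=snap('wrist','w3'); snap('side','s4',(230,20,430,200),4)
T=go((.50,-.08,.25),-116);T=go((.51,.15,.25),-116,*T);T=go((.521,.34,.2),-116,*T)
print(w2px(c,(.512,-.306,.088)))
E
```

```text
{'time_s': 6.4333, 'tcp_pos': [0.5119, -0.3055, 0.2511], 'ee_rot': [[-0.4374, -0.8993, 0.0039], [-0.8993, 0.4374, 0.0005], [-0.0021, -0.0033, -1.0]], 'wrist_force': [0.575, 0.2196, -2.2482], 'gripper_width': 0.1576, 'joints': [-15.318, 18.7755, -3.0286, -0.091, -67.9873, -10.5855]}
row [0.0033, 0.0011, 0.0022] [-19.8, 10.76, -0.15] rows>= 5.403629732307929
row [0.0, 0.0, 0.0] [-21.11, 9.18, 0.0] rows>= 5.52079828931479
row [0.0, 0.0, 0.0] [-17.56, 7.34, 5.0] rows>= 4.718861462587857
[322.11323022 183.8727137 ]
```

View pics/s4.png

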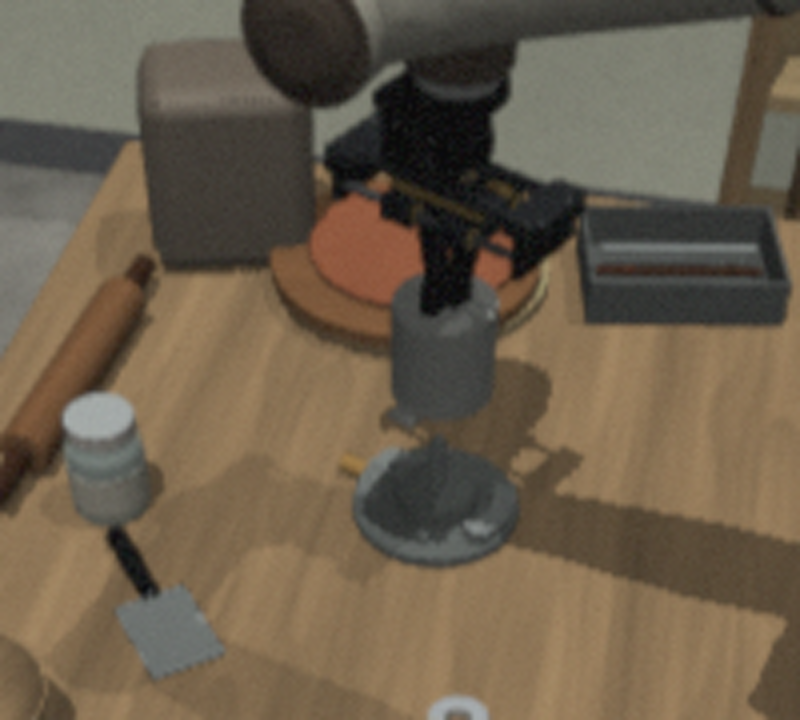

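Request:
arm_command([
  [0,0,0,-1,0.5,0,1],
  [0,0,0,-3,1.4,0,1],
  [0,0,0,-5.5,2.6,0,1],
  [0,0,0,-8.5,4,0,1],
  [0,0,0,-11.5,5.4,0,1],
  [0,0,0,-14.5,6.8,0,1],
  [0,0,0,-17.5,8.2,0,1],
  [0,0,0,-20.5,9.6,0,1],
])

```text
time_s: 7.2
tcp_pos: [0.5123, -0.0777, 0.2479]
ee_rot: [[-0.435, -0.9, -0.003], [-0.9, 0.435, 0.0], [0.001, 0.003, -1.0]]
wrist_force: [0.6, 0.5, -1.9]
gripper_width: 0.162
gripper_force: 30.0
```

Request:
arm_command([
  [0,0,0,-3,1.4,0,1],
  [0,0,0,-6,2.8,0,1],
  [0,0,0,-9,4.2,0,1],
  [0,0,0,-12,5.6,0,1],
  [0,0,0,-15,7,0,1],
  [0,0,0,-18,8.4,0,1],
  [0,0,0,-20,9.3,0,1],
  [0,0,0,-21,9.8,0,1],
])

```text
time_s: 7.87
tcp_pos: [0.5155, 0.1548, 0.2478]
ee_rot: [[-0.433, -0.902, -0.003], [-0.902, 0.433, -0.001], [0.002, 0.002, -1.0]]
wrist_force: [0.8, -1.0, -1.8]
gripper_width: 0.158
gripper_force: 30.0
```

Request:
arm_command([
  [0,0,0,-2,1,0,1],
  [0,0,0,-5,2.4,0,1],
  [0,0,0,-8,3.8,0,1],
  [0,0,0,-11,5.2,0,1],
  [0,0,0,-14,6.4,0,1],
  [0,0,0,-16,7.4,0,1],
  [0,0,0,-17,7.9,0,1],
  [0,0,0,-17,7.9,0,1],
])

```text
time_s: 8.53
tcp_pos: [0.5184, 0.3411, 0.2477]
ee_rot: [[-0.433, -0.902, -0.002], [-0.902, 0.433, -0.002], [0.003, 0.001, -1.0]]
wrist_force: [-0.1, -0.2, -1.5]
gripper_width: 0.154
gripper_force: 30.0
```

```bash
python3 - <<'E'
from h import *
st(); go((.521,.34,.125),-116)
E
```

```text
{'time_s': 8.5333, 'tcp_pos': [0.5184, 0.3411, 0.2477], 'ee_rot': [[-0.4328, -0.9015, -0.0023], [-0.9015, 0.4328, -0.0017], [0.0025, 0.0013, -1.0]], 'wrist_force': [-0.061, -0.1526, -1.4539], 'gripper_width': 0.1538, 'joints': [48.254, 21.4597, 0.4639, -0.0328, -69.1645, -73.8858]}
row [0.0013, -0.0025, 0.0062] [-0.05, -0.3, 12.27] rows>= 2.9423089659864976
```

Descend to ~0.116, then touch down slowly.

Request:
arm_command([
  [0,0,0,0,0,3,1],
  [0,0,0,0,-0.2,6.5,1],
  [0,0,0,0,-0.2,10,1],
  [0,0,0,0,-0.2,12,1],
  [0,0,0,0,-0.2,13,1],
  [0,0,0,0,-0.2,13.2,1],
  [0,0,0,0,-0.2,13.2,1],
])

```text
time_s: 9.12
tcp_pos: [0.5213, 0.3379, 0.1178]
ee_rot: [[-0.435, -0.901, 0.0], [-0.901, 0.435, -0.001], [0.001, -0.0, -1.0]]
wrist_force: [0.1, 0.7, -1.2]
gripper_width: 0.156
gripper_force: 30.0
```

Request:
arm_command([
  [0,0,0,0,0,0.1,1],
  [0,0,0,0,0,0.2,1],
  [0,0,0,0,0,0.3,1],
  [0,0,0,0,0,0.3,1],
])

```text
time_s: 9.45
tcp_pos: [0.5212, 0.3388, 0.1155]
ee_rot: [[-0.434, -0.901, 0.001], [-0.901, 0.434, 0.001], [-0.002, -0.0, -1.0]]
wrist_force: [-0.3, -0.2, -1.8]
gripper_width: 0.16
gripper_force: 30.0
```

Request:
arm_command([
  [0,0,0,0,0,0.1,1],
  [0,0,0,0,0,0.2,1],
  [0,0,0,0,0,0.25,1],
  [0,0,0,0,0,0.25,1],
])

```text
time_s: 9.78
tcp_pos: [0.521, 0.3386, 0.112]
ee_rot: [[-0.434, -0.901, -0.0], [-0.901, 0.434, -0.0], [0.0, -0.0, -1.0]]
wrist_force: [0.2, 0.4, -1.7]
gripper_width: 0.157
gripper_force: 30.0
```

Request:
arm_command([
  [0,0,0,0,0,0.1,1],
  [0,0,0,0,0,0.15,1],
  [0,0,0,0,0,0.15,1],
])

```text
time_s: 10.03
tcp_pos: [0.5211, 0.3384, 0.1118]
ee_rot: [[-0.434, -0.901, 0.001], [-0.901, 0.434, -0.0], [-0.0, -0.001, -1.0]]
wrist_force: [-2.4, -1.0, 3.8]
gripper_width: 0.158
gripper_force: 30.0
```

Request:
arm_command([
  [0,0,0,0,0,-0.05,-0.2],
  [0,0,0,0,0,-0.05,-0.2],
  [0,0,0,0,0,-0.05,-0.2],
  [0,0,0,0,0,-0.05,-0.2],
  [0,0,0,0,0,-0.05,-0.2],
  [0,0,0,0,0,-0.05,-0.2],
  [0,0,0,0,0,-0.05,-0.2],
  [0,0,0,0,0,-0.05,-0.2],
])

```text
time_s: 10.7
tcp_pos: [0.521, 0.3385, 0.111]
ee_rot: [[-0.434, -0.901, -0.0], [-0.901, 0.434, -0.0], [0.0, -0.0, -1.0]]
wrist_force: [-0.3, 0.5, -0.5]
gripper_width: 0.585
gripper_force: 0.0
```

Request:
arm_command([
  [0,0,0,0,0,-1,-0.2],
  [0,0,0,0,0,-3,-0.2],
  [0,0,0,0,0,-6,-0.2],
  [0,0,0,0,0,-10,-0.2],
  [0,0,0,0,0,-12,-0.2],
  [0,0,0,0,0,-12,-0.2],
])

```text
time_s: 11.2
tcp_pos: [0.5234, 0.3403, 0.2387]
ee_rot: [[-0.433, -0.901, 0.01], [-0.901, 0.433, 0.008], [-0.012, -0.006, -1.0]]
wrist_force: [0.7, 0.4, 0.2]
gripper_width: 0.601
gripper_force: 0.0
```

```bash
python3 - <<'E'
from h import *
st(); c=snap('side','s5')
A=cv2.resize(c['pixels'][150:400,200:400],None,fx=2.4,fy=2.4); cv2.imwrite('pics/s5.png',A)
go((.47,.05,.23),-165)
E
```

```text
{'time_s': 11.2, 'tcp_pos': [0.5234, 0.3403, 0.2387], 'ee_rot': [[-0.4331, -0.9013, 0.0104], [-0.9013, 0.4332, 0.0081], [-0.0118, -0.0059, -0.9999]], 'wrist_force': [0.7361, 0.3711, 0.249], 'gripper_width': 0.6015, 'joints': [47.9222, 21.7204, -0.5159, 0.1458, -67.0209, -73.6451]}
row [0.0006, 0.0082, 0.8602] [28.35, -7.86, 0.35] rows>= 7.056858810165057
```

View pics/s5.png

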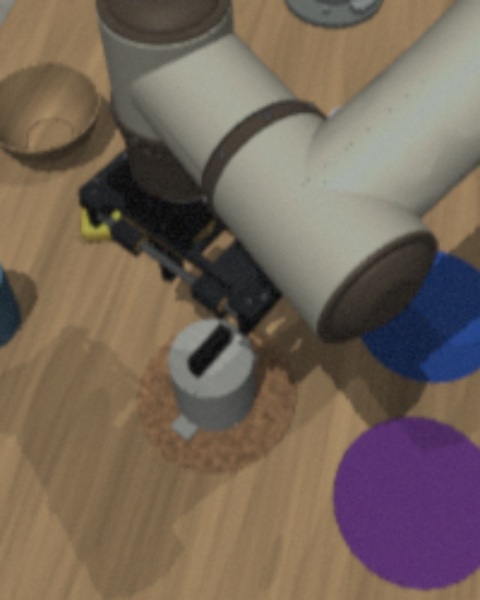

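The cover stands upright in the middle of the mat. On to the rings.

Request:
arm_command([
  [0,0,0.12,3.5,-1,0,-0.6],
  [0,0,0.24,7.5,-2.1,0,-0.6],
  [0,0,0.36,11.5,-3.2,0,-0.6],
  [0,0,0.48,15.5,-4.3,0,-0.6],
  [0,0,0.6,19.5,-5.4,0,-0.6],
  [0,0,0.72,23.5,-6.5,0,-0.6],
  [0,0,0.82,27,-7.5,0,-0.6],
  [0,0,0.86,28.3,-7.9,0,-0.6],
])

```text
time_s: 11.92
tcp_pos: [0.4669, 0.0457, 0.2305]
ee_rot: [[-0.968, -0.252, -0.003], [-0.252, 0.968, -0.001], [0.003, -0.0, -1.0]]
wrist_force: [-0.3, -0.1, 0.7]
gripper_width: 0.798
gripper_force: 0.0
```

Request:
arm_command([
  [0,0,0,0,0,0,-0.6],
  [0,0,0,0,0,0,-0.6],
  [0,0,0,0,0,0,-0.6],
])

```text
time_s: 12.17
tcp_pos: [0.4696, 0.0499, 0.2308]
ee_rot: [[-0.966, -0.26, -0.0], [-0.26, 0.966, 0.0], [0.0, 0.0, -1.0]]
wrist_force: [0.0, -0.5, 0.6]
gripper_width: 0.798
gripper_force: 0.0
```

```bash
cat >> h.py <<'E'
def rings(c,v=130,smax=60,zt=.012):
    hsv=cv2.cvtColor(c['pixels'],cv2.COLOR_BGR2HSV)
    m=((hsv[...,1]<smax)&(hsv[...,2]>v)).astype(np.uint8)
    cs,_=cv2.findContours(m,cv2.RETR_EXTERNAL,cv2.CHAIN_APPROX_NONE)
    for k in cs:
        if len(k)<25: continue
        P=np.array([px2w(c,*q[0],zt)[:2] for q in k],np.float32)
        (x,y),r=cv2.minEnclosingCircle(P)
        if .012<r<.04: print('blob',np.round([x,y],4),'dia',round(2000*r,1),'px',np.round(k.mean((0,1)),0),'fill',round(cv2.contourArea(P)/(np.pi*r*r),2))
E
python3 - <<'E'
from h import *
st(); c=snap('wrist','w4'); rings(c)
E
```

```text
{'time_s': 12.1667, 'tcp_pos': [0.4696, 0.0499, 0.2308], 'ee_rot': [[-0.9656, -0.26, -0.0002], [-0.26, 0.9656, 0.0], [0.0002, 0.0001, -1.0]], 'wrist_force': [0.0382, -0.4611, 0.5985], 'gripper_width': 0.798, 'joints': [25.8435, 7.5609, -21.0966, -0.007, -61.3521, -100.7722]}
blob [0.5642 0.0219] dia 36.7 px [280. 240.] fill 0.86
blob [ 0.5799 -0.3061] dia 27.5 px [  8. 185.] fill 0.6
blob [0.4639 0.0656] dia 58.7 px [335. 172.] fill 0.95
blob [ 0.4494 -0.0594] dia 50.9 px [233. 132.] fill 0.92
```

View pics/w4.png

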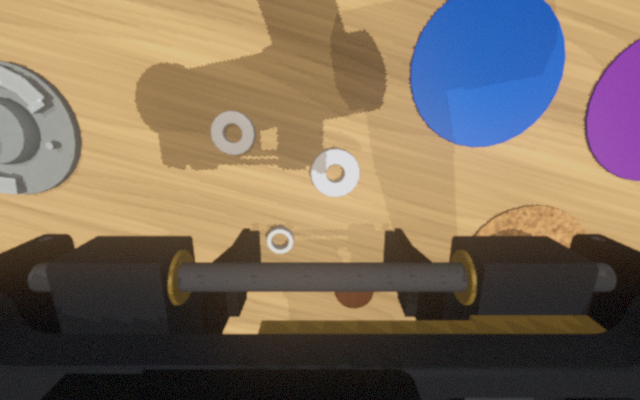

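The wrist view shows ring b at (335,172), ring c at (233,132) and ring e at (280,240), agreeing with the top view to about 2 mm. I lower over b.

```bash
python3 - <<'E'
from h import *
go((.464,.066,.023),-165)
E
```

```text
row [0.0, -0.0002, 0.0017] [0.13, 1.67, 20.78] rows>= 4.999921347069861
```

Request:
arm_command([
  [0,0,0,0.1,1.7,3,-1],
  [0,0,0,0.1,1.7,7,-1],
  [0,0,0,0.1,1.7,11,-1],
  [0,0,0,0.1,1.7,15,-1],
  [0,0,0,0.1,1.7,18,-1],
  [0,0,0,0.1,1.7,19.5,-1],
  [0,0,0,0.1,1.7,20,-1],
  [0,0,0,0.1,1.7,20,-1],
])

```text
time_s: 12.88
tcp_pos: [0.4636, 0.0661, 0.0296]
ee_rot: [[-0.965, -0.261, -0.003], [-0.261, 0.965, -0.002], [0.003, -0.001, -1.0]]
wrist_force: [0.2, -0.0, 0.2]
gripper_width: 1.002
gripper_force: 0.0
```

```bash
python3 - <<'E'
from h import *
st();go((.464,.066,.0225),-165)
E
```

```text
{'time_s': 12.8833, 'tcp_pos': [0.4636, 0.0661, 0.0296], 'ee_rot': [[-0.9654, -0.2608, -0.003], [-0.2608, 0.9654, -0.0017], [0.0033, -0.0008, -1.0]], 'wrist_force': [0.1985, -0.0015, 0.187], 'gripper_width': 1.0024, 'joints': [28.076, 23.4142, -35.6804, 0.0091, -31.1017, -102.9674]}
row [-0.0009, -0.0033, 0.002] [-0.04, -0.02, 0.71] rows>= 0.17119413247971016
```

Request:
arm_command([
  [0,0,0,0,0,0.7,-1],
  [0,0,0,0,0,0.7,1],
  [0,0,0,0,0,0.7,1],
  [0,0,0,0,0,0.7,1],
  [0,0,0,0,0,0.7,1],
  [0,0,0,0,0,0.7,1],
  [0,0,0,0,0,0.7,1],
  [0,0,0,0,0,0.7,1],
])

```text
time_s: 13.55
tcp_pos: [0.4642, 0.0655, 0.0246]
ee_rot: [[-0.966, -0.259, 0.001], [-0.259, 0.966, 0.0], [-0.001, 0.0, -1.0]]
wrist_force: [-0.4, -0.1, 3.4]
gripper_width: 0.645
gripper_force: 30.0
```

Request:
arm_command([
  [0,0,0,0,0,0,-0.7],
  [0,0,0,0,0,0,-0.7],
  [0,0,0,0,0,0,-0.7],
  [0,0,0,0,0,0,-0.7],
])

```text
time_s: 13.88
tcp_pos: [0.4638, 0.0654, 0.0239]
ee_rot: [[-0.966, -0.259, -0.0], [-0.259, 0.966, -0.0], [0.0, -0.0, -1.0]]
wrist_force: [0.5, 0.1, -0.0]
gripper_width: 0.82
gripper_force: 0.0
```

Request:
arm_command([
  [0,0,-0.1,0,0,0,-0.7],
  [0,0,-0.2,0,0,0,-0.7],
  [0,0,-0.3,0,0,0,-0.7],
  [0,0,-0.4,0,0,0,-0.7],
  [0,0,-0.5,0,0,0,-0.7],
  [0,0,-0.6,0,0,0,-0.7],
  [0,0,-0.7,0,0,0,-0.7],
  [0,0,-0.8,0,0,0,-0.7],
])

```text
time_s: 14.55
tcp_pos: [0.4638, 0.0654, 0.0239]
ee_rot: [[-0.483, -0.876, -0.0], [-0.876, 0.483, -0.0], [0.0, 0.0, -1.0]]
wrist_force: [0.1, -0.8, -0.3]
gripper_width: 0.849
gripper_force: 0.0
```

Request:
arm_command([
  [0,0,-0.1,0,0,0,-0.7],
  [0,0,-0.2,0,0,0,-0.7],
  [0,0,-0.3,0,0,0,-0.7],
  [0,0,-0.4,0,0,0,-0.7],
  [0,0,-0.5,0,0,0,-0.7],
  [0,0,-0.6,0,0,0,-0.7],
  [0,0,-0.7,0,0,0,-0.7],
  [0,0,-0.75,0,0,0,-0.7],
])

```text
time_s: 15.22
tcp_pos: [0.4639, 0.0654, 0.0239]
ee_rot: [[0.243, -0.97, -0.0], [-0.97, -0.243, -0.0], [0.0, 0.0, -1.0]]
wrist_force: [0.5, -0.6, 0.4]
gripper_width: 0.853
gripper_force: 0.0
```

Request:
arm_command([
  [0,0,0,0,0,0,-0.7],
  [0,0,0,0,0,0,1],
  [0,0,0,0,0,0,1],
  [0,0,0,0,0,0,1],
  [0,0,0,0,0,0,1],
  [0,0,0,0,0,0,1],
  [0,0,0,0,0,0,1],
  [0,0,0,0,0,0,1],
])

```text
time_s: 15.88
tcp_pos: [0.4639, 0.0654, 0.024]
ee_rot: [[0.238, -0.971, -0.0], [-0.971, -0.238, -0.0], [0.0, 0.0, -1.0]]
wrist_force: [-0.7, 1.3, 0.1]
gripper_width: 0.66
gripper_force: 30.0
```

Request:
arm_command([
  [0,0,0,0,0,-2,1],
  [0,0,0,0,0,-5,1],
  [0,0,0,0,0,-8.5,1],
  [0,0,0,0,0,-12,1],
  [0,0,0,1,0,-15,1],
  [0,0,0,3,0,-18,1],
  [0,0,0,6,0.5,-19.6,1],
  [0,0,0,9,0.5,-19.6,1],
])

```text
time_s: 16.55
tcp_pos: [0.4823, -0.0235, 0.2247]
ee_rot: [[0.241, -0.97, 0.009], [-0.971, -0.241, 0.002], [0.001, -0.009, -1.0]]
wrist_force: [1.1, 0.2, -0.5]
gripper_width: 0.654
gripper_force: 30.0
```

Request:
arm_command([
  [0,0,0,3,0,0,1],
  [0,0,0,6,0.5,0,1],
  [0,0,0,9,0.7,0,1],
  [0,0,0,12,0.9,0,1],
  [0,0,0,15,1,0,1],
  [0,0,0,17,1.1,0,1],
  [0,0,0,18,1.2,0,1],
  [0,0,0,18,1.2,0,1],
])

```text
time_s: 17.22
tcp_pos: [0.5116, -0.2024, 0.2193]
ee_rot: [[0.236, -0.972, -0.001], [-0.972, -0.236, 0.0], [-0.0, 0.001, -1.0]]
wrist_force: [0.1, 0.1, -1.2]
gripper_width: 0.661
gripper_force: 30.0
```

```bash
python3 - <<'E'
from h import *
st(); c=snap('wrist','w5'); print(w2px(c,(.512,-.306,.088)),w2px(c,(.512,-.306,.012)))
u,v=w2px(c,(.512,-.306,.06)).astype(int); x0=max(0,u-120);y0=max(0,v-100)
print(x0,y0); cv2.imwrite('pics/w5.png',cv2.resize(c['pixels'][y0:y0+200,x0:x0+240],None,fx=3,fy=3,interpolation=cv2.INTER_CUBIC))
E
```

```text
{'time_s': 17.2167, 'tcp_pos': [0.5116, -0.2024, 0.2193], 'ee_rot': [[0.2358, -0.9718, -0.0012], [-0.9718, -0.2358, 0.0001], [-0.0004, 0.0011, -1.0]], 'wrist_force': [0.0619, 0.1288, -1.1553], 'gripper_width': 0.6609, 'joints': [-4.6981, 15.8245, -12.0669, -0.0013, -62.1775, 18.3403]}
[352.34059758  74.37695641] [345.49881439  82.19906689]
229 0
```

View pics/w5.png

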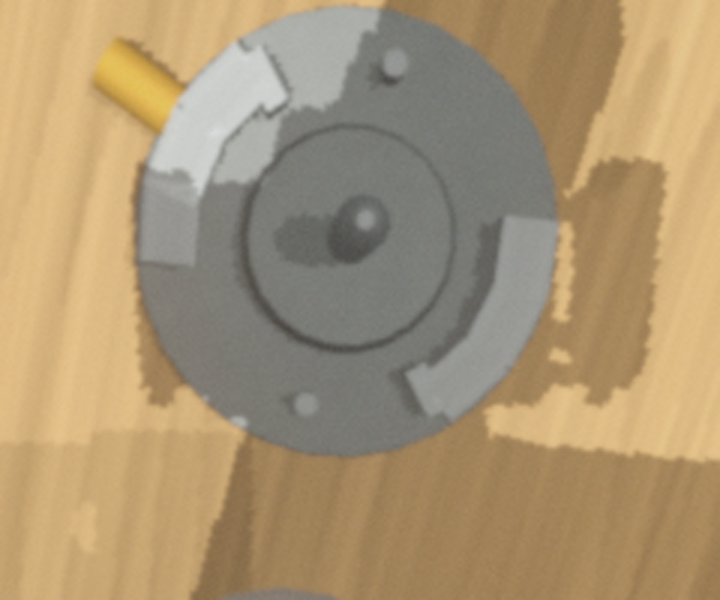

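The crop shows the spindle tip at (367,218), the boss top centred at (350,238), the foot centred at (347,231), pins at (396,64) and (305,404), and the pipe at top left.

```bash
python3 - <<'E'
from h import *
c=load('w5'); f=lambda x,y,z:px2w(c,229+(x-1)/3,(y-1)/3,z)[:2]
print('tip',f(367,218,.087),'boss',f(350,238,.03),'foot',f(347,231,.012))
a,b=f(396,64,.024),f(305,404,.024); print('pins',(a+b)/2,np.linalg.norm(a-b),np.degrees(np.arctan2(*(a-b)[::-1]))-111)
p=f(108,62,.01)-f(347,231,.012);print(np.degrees(np.arctan2(*p[::-1])),np.linalg.norm(p))
print('ring px',w2px(c,np.array(sense()['tcp_pos'])-[0,0,.012]))
go((.5115,-.3065,.13),-76)
E
```

```text
tip [ 0.51341576 -0.30737612] boss [ 0.51385422 -0.30716786] foot [ 0.51458718 -0.31099324]
pins [ 0.51377624 -0.30648099] 0.11171741518715651 -202.18274086089974
-19.664478735303305 0.09727759035371955
ring px [323.57069647 251.9930024 ]
row [0.0011, 0.0008, -0.0053] [10.23, 2.48, 8.94] rows>= 3.3110850152776723
```

```bash
python3 - <<'E'
from h import *
c=load('w5'); R=Rdown(-76.4); p=np.array([.5116,-.2024,.2193])
for h in (-.012,-.024):
    print([np.round(w2px(c,p+R@[.029*np.cos(a),.029*np.sin(a),-h]),1).tolist() for a in np.radians([-40,-20,0,20,40])])
A=cv2.resize(c['pixels'][160:300,230:420],None,fx=4,fy=4,interpolation=cv2.INTER_CUBIC); cv2.imwrite('pics/w5b.png',A)
E
```

```text
[[288.1, 210.8], [304.7, 201.6], [323.9, 198.3], [343.1, 201.6], [359.7, 210.9]]
[[290.3, 204.1], [305.8, 195.4], [323.8, 192.4], [341.7, 195.5], [357.2, 204.2]]
```

View pics/w5b.png

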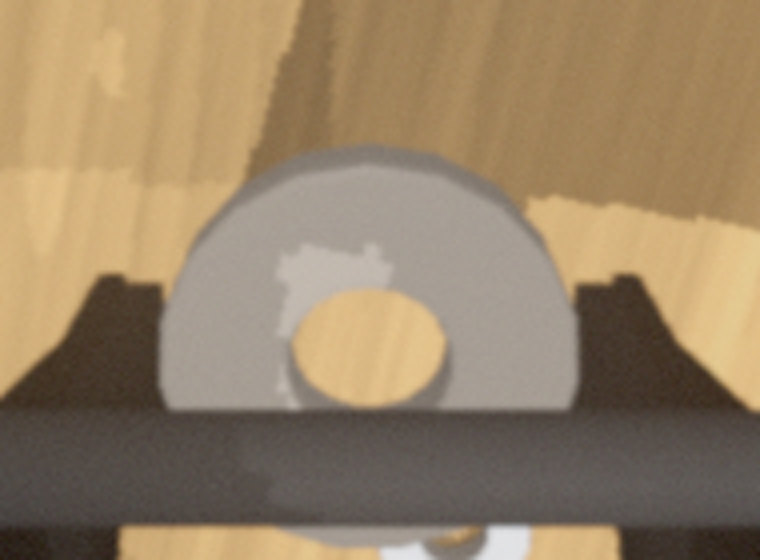

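The ring is held centrally, bore at about (369,345) in the crop, with the camera reading biased by about 1 mm. I approach the spindle and use the wrist force to check the fit.

```bash
python3 - <<'E'
from h import *
go((.513,-.3075,.12),-76.4)
E
```

```text
row [0.0011, 0.0008, 0.0017] [10.36, 2.35, 9.94] rows>= 3.4888546455089005
```

Request:
arm_command([
  [0,0,0,2,0.4,0,1],
  [0,0,0,5,1.1,0,1],
  [0,0,0,8,1.8,1,1],
  [0,0,0,9.8,2.2,3,1],
  [0,0,0,10.3,2.3,6,1],
  [0,0,0,10.3,2.3,9,1],
  [0,0,0,10.3,2.3,10,1],
  [0,0,0,10.3,2.3,10,1],
])

```text
time_s: 17.93
tcp_pos: [0.5122, -0.3046, 0.117]
ee_rot: [[0.239, -0.971, -0.007], [-0.971, -0.239, 0.003], [-0.004, 0.006, -1.0]]
wrist_force: [-0.4, -0.9, -0.6]
gripper_width: 0.652
gripper_force: 30.0
```

```bash
python3 - <<'E'
from h import *
st(); go((.513,-.3075,.1),-76.4)
c=snap('wrist','w6'); print(w2px(c,(.513,-.3075,.088)))
cv2.imwrite('pics/w6.png',cv2.resize(c['pixels'][170:290,230:420],None,fx=4,fy=4,interpolation=cv2.INTER_CUBIC))
E
```

```text
{'time_s': 17.9333, 'tcp_pos': [0.5122, -0.3046, 0.117], 'ee_rot': [[0.2393, -0.9709, -0.0069], [-0.9709, -0.2394, 0.0026], [-0.0041, 0.0061, -1.0]], 'wrist_force': [-0.4251, -0.8668, -0.6139], 'gripper_width': 0.6518, 'joints': [-15.2032, 25.9618, -12.7677, -0.0483, -51.6912, 29.0822]}
row [0.0061, 0.0041, 0.0043] [0.31, -0.02, 1.7] rows>= 0.41492537423140735
[323.13161894 232.6949319 ]
```

View pics/w6.png

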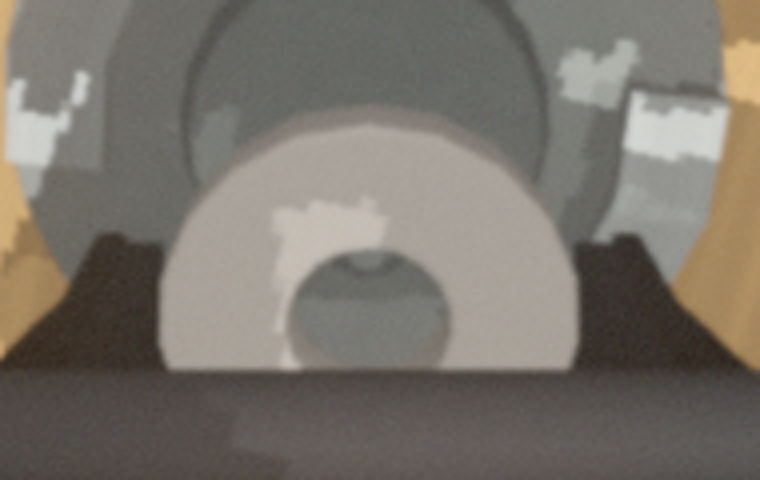

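The ring's bore is at (370,315) in the crop, and the spindle tip shows at its upper edge (370,262), so the tool needs to go a few mm further along +x.

```bash
python3 - <<'E'
from h import *
c=load('w6'); s=sense(); R=np.array(s['ee_rot']); p=np.array(s['tcp_pos'])
f=lambda x,y,z:px2w(c,230+(x-1.5)/4,170+(y-1.5)/4,z)
b=f(370,248,.105); 
print('bore front edge tool', (R.T@(b-p))[:2]*1000, 'ring front edge',(R.T@(f(370,126,.105)-p))[:2]*1000,(R.T@(f(370,107,.093)-p))[:2]*1000)
print('sides',(R.T@(f(287,312,.105)-p))[:2]*1000,(R.T@(f(452,312,.105)-p))[:2]*1000)
for z in (.086,.088): t=f(370,262,z); print('tip',t,(R.T@(t-p))[:2]*1000)
E
```

```text
bore front edge tool [9.51077899 0.65350025] ring front edge [26.39551853  0.65985153] [25.57500794  0.71358255]
sides [  0.2961547  -10.52428631] [ 0.22202225 11.69863346]
tip [ 0.51299164 -0.305049    0.086     ] [-0.45309958  0.73531508]
tip [ 0.51320639 -0.30586131  0.088     ] [0.38521195 0.72662381]
```

Request:
arm_command([
  [0,0,0,0,0,0,1],
  [0,0,0,0,0,0,1],
  [0,0,0,0,0,0,1],
  [0,0,0,0,0,0,1],
])

```text
time_s: 18.32
tcp_pos: [0.5149, -0.3063, 0.1216]
ee_rot: [[0.239, -0.971, 0.003], [-0.971, -0.239, -0.001], [0.001, -0.002, -1.0]]
wrist_force: [0.2, 0.7, -1.9]
gripper_width: 0.655
gripper_force: 30.0
```

```bash
python3 - <<'E'
from h import *
st(); c=snap('wrist','w7')
p0=load('w6')
for n in ('w6','w7'):
    d=load(n); print(-KRT(d)[1].T@KRT(d)[2])
A=c['pixels'][170:290,230:420]; A=cv2.resize(A,None,fx=4,fy=4,interpolation=cv2.INTER_CUBIC)
g=cv2.cvtColor(A,cv2.COLOR_BGR2GRAY); print(g[236:380:5,370].tolist()); g6=cv2.cvtColor(cv2.imread('pics/w6.png'),6); print(g6[236:380:5,370].tolist())
E
```

```text
{'time_s': 18.3167, 'tcp_pos': [0.5149, -0.3063, 0.1216], 'ee_rot': [[0.2391, -0.971, 0.0027], [-0.971, -0.2391, -0.0009], [0.0015, -0.0024, -1.0]], 'wrist_force': [0.2053, 0.7101, -1.8832], 'gripper_width': 0.6548, 'joints': [-15.2729, 25.6912, -12.4678, 0.009, -51.6783, 29.1018]}
[ 0.5316218  -0.37551968  0.25950719]
[ 0.53294609 -0.37669912  0.26451293]
[190, 187, 174, 129, 114, 115, 104, 99, 96, 104, 106, 107, 105, 108, 120, 121, 120, 120, 121, 120, 118, 117, 123, 119, 121, 123, 111, 82, 70]
[190, 188, 175, 136, 121, 121, 114, 101, 99, 105, 106, 105, 107, 113, 119, 120, 118, 120, 119, 119, 122, 121, 122, 121, 120, 121, 112, 83, 69]
```

```bash
python3 - <<'E'
from h import *
for n in ('w6','w7'):
    A=load(n)['pixels'][170:290,230:420]; g=cv2.cvtColor(cv2.resize(A,None,fx=4,fy=4,interpolation=cv2.INTER_CUBIC),6)
    for y in (258,266,276): print(n,y,g[y,310:430:6].tolist())
    print('edges',g[340,270:310:4].tolist(),g[340,430:470:4].tolist())
E
```

```text
w6 258 [189, 183, 175, 150, 121, 102, 100, 114, 118, 121, 120, 122, 113, 102, 94, 100, 122, 145, 156, 161]
w6 266 [177, 143, 115, 107, 95, 94, 88, 98, 110, 116, 114, 111, 100, 90, 95, 99, 106, 107, 121, 141]
w6 276 [120, 105, 103, 105, 106, 108, 105, 101, 93, 98, 99, 100, 100, 103, 105, 105, 106, 104, 106, 106]
edges [163, 162, 162, 164, 159, 146, 132, 128, 127, 123] [120, 119, 116, 118, 128, 144, 158, 163, 161, 163]
w7 258 [187, 184, 172, 153, 130, 110, 97, 91, 96, 99, 115, 118, 122, 123, 121, 118, 126, 141, 155, 160]
w7 266 [177, 144, 117, 106, 106, 104, 100, 94, 92, 94, 104, 117, 119, 117, 115, 104, 93, 96, 112, 141]
w7 276 [121, 105, 103, 106, 105, 103, 107, 103, 101, 100, 96, 94, 97, 94, 94, 93, 101, 104, 103, 106]
edges [162, 163, 161, 157, 149, 137, 130, 128, 126, 121] [117, 118, 119, 120, 126, 142, 155, 161, 163, 161]
```

Request:
arm_command([
  [0,0,0,0.06,0.2,0,1],
  [0,0,0,0.06,0.2,0.5,1],
  [0,0,0,0.06,0.2,1,1],
  [0,0,0,0.06,0.2,1.4,1],
  [0,0,0,0.06,0.2,1.8,1],
  [0,0,0,0.06,0.2,2,1],
  [0,0,0,0.06,0.2,2,1],
  [0,0,0,0.06,0.2,2,1],
])

```text
time_s: 19.03
tcp_pos: [0.5123, -0.3074, 0.0998]
ee_rot: [[0.239, -0.971, -0.0], [-0.971, -0.239, 0.0], [-0.0, 0.0, -1.0]]
wrist_force: [-0.6, -0.9, -0.8]
gripper_width: 0.657
gripper_force: 30.0
```

```bash
python3 - <<'E'
from h import *
st(); c=snap('wrist','w8')
A=c['pixels'][170:290,230:420]; g=cv2.cvtColor(cv2.resize(A,None,fx=4,fy=4,interpolation=cv2.INTER_CUBIC),6)
for y in range(244,366,8): print(y,g[y,280:466:6].tolist())
E
```

```text
{'time_s': 19.0333, 'tcp_pos': [0.5123, -0.3074, 0.0998], 'ee_rot': [[0.2387, -0.9711, -0.0005], [-0.9711, -0.2387, 0.0001], [-0.0002, 0.0005, -1.0]], 'wrist_force': [-0.6471, -0.9018, -0.8303], 'gripper_width': 0.6571, 'joints': [-15.4462, 27.0775, -13.8554, 0.0062, -49.0954, 29.2539]}
244 [166, 174, 189, 191, 191, 191, 191, 190, 192, 192, 192, 190, 187, 187, 186, 186, 187, 181, 166, 163, 163, 163, 164, 165, 164, 164, 164, 164, 164, 165, 164]
252 [166, 185, 191, 191, 192, 191, 191, 190, 188, 175, 160, 147, 140, 130, 120, 120, 121, 125, 126, 128, 142, 157, 163, 162, 164, 162, 163, 164, 163, 163, 163]
260 [166, 186, 191, 191, 190, 191, 180, 161, 136, 113, 102, 102, 104, 104, 106, 108, 104, 102, 101, 96, 99, 108, 129, 151, 160, 164, 164, 165, 164, 165, 165]
268 [176, 190, 190, 190, 190, 169, 127, 101, 100, 100, 102, 105, 104, 109, 110, 108, 104, 102, 103, 97, 100, 92, 93, 108, 134, 157, 162, 163, 163, 165, 165]
276 [182, 190, 190, 186, 161, 117, 93, 96, 98, 102, 104, 103, 109, 111, 110, 114, 110, 106, 101, 100, 95, 94, 93, 97, 106, 127, 151, 162, 165, 163, 165]
284 [166, 170, 179, 151,
[... 988 characters left out ...]
, 96, 100, 107, 105, 104, 106, 109, 113, 117, 125, 153, 163]
340 [163, 149, 137, 130, 124, 113, 108, 103, 105, 106, 104, 101, 108, 114, 118, 118, 109, 101, 103, 106, 109, 105, 107, 106, 108, 113, 117, 118, 133, 158, 162]
348 [164, 160, 148, 134, 130, 127, 121, 114, 109, 109, 106, 107, 107, 106, 106, 105, 107, 108, 107, 107, 109, 113, 111, 116, 118, 120, 120, 125, 146, 162, 165]
356 [165, 176, 168, 140, 134, 131, 127, 128, 125, 118, 119, 120, 118, 117, 117, 116, 115, 117, 119, 121, 120, 123, 121, 122, 123, 121, 121, 136, 157, 164, 165]
364 [164, 184, 189, 165, 140, 133, 131, 129, 126, 125, 124, 120, 123, 119, 119, 122, 120, 119, 121, 121, 120, 121, 121, 122, 120, 123, 130, 150, 160, 161, 162]
```

The tip now appears at (366,323) against the bore's centre (370,328), aligned within 1 mm, so I lower the ring.

Request:
arm_command([
  [0,0,0,0.05,-0.05,0.8,1],
  [0,0,0,0.05,-0.05,1.6,1],
  [0,0,0,0.05,-0.05,2.4,1],
  [0,0,0,0.05,-0.05,3.2,1],
  [0,0,0,0.05,-0.05,3.7,1],
  [0,0,0,0.05,-0.05,4,1],
  [0,0,0,0.05,-0.05,4.1,1],
  [0,0,0,0.05,-0.05,4.1,1],
])

```text
time_s: 19.75
tcp_pos: [0.5129, -0.3077, 0.0587]
ee_rot: [[0.239, -0.971, -0.001], [-0.971, -0.239, 0.0], [-0.0, 0.0, -1.0]]
wrist_force: [-0.0, -0.1, -0.7]
gripper_width: 0.655
gripper_force: 30.0
```

Request:
arm_command([
  [0,0,0,0,0,0.1,1],
  [0,0,0,0,0,0.2,1],
  [0,0,0,0,0,0.3,1],
  [0,0,0,0,0,0.3,1],
])

```text
time_s: 20.08
tcp_pos: [0.5129, -0.3077, 0.0561]
ee_rot: [[0.239, -0.971, 0.0], [-0.971, -0.239, 0.0], [0.0, -0.0, -1.0]]
wrist_force: [0.2, 0.1, -0.8]
gripper_width: 0.654
gripper_force: 30.0
```

Request:
arm_command([
  [0,0,0,0,0,0.1,1],
  [0,0,0,0,0,0.2,1],
  [0,0,0,0,0,0.2,1],
])

```text
time_s: 20.33
tcp_pos: [0.513, -0.3077, 0.0541]
ee_rot: [[0.239, -0.971, 0.0], [-0.971, -0.239, -0.0], [0.0, -0.0, -1.0]]
wrist_force: [-1.1, -0.5, 0.0]
gripper_width: 0.658
gripper_force: 30.0
```

Request:
arm_command([
  [0,0,0,0,0,0,-0.7],
  [0,0,0,0,0,0,-0.7],
  [0,0,0,0,0,0,-0.7],
  [0,0,0,0,0,0,-0.7],
])

```text
time_s: 20.67
tcp_pos: [0.5131, -0.3078, 0.0542]
ee_rot: [[0.239, -0.971, 0.0], [-0.971, -0.239, -0.0], [0.0, -0.0, -1.0]]
wrist_force: [-0.5, -0.6, 0.7]
gripper_width: 0.823
gripper_force: 0.0
```

Request:
arm_command([
  [0,0,0,0,0,-1,-0.7],
  [0,0,0,0,0,-3,-0.7],
  [0,0,0,0,0,-6,-0.7],
  [0,0,0,0,0,-10,-0.7],
  [0,0,0,0,0,-14,-0.7],
  [0,0,0,0,0,-17,-0.7],
  [0,0,0,0,0,-17,-0.7],
])

```text
time_s: 21.25
tcp_pos: [0.5163, -0.3096, 0.2335]
ee_rot: [[0.24, -0.971, 0.015], [-0.971, -0.24, -0.007], [0.011, -0.013, -1.0]]
wrist_force: [0.6, -0.4, 0.9]
gripper_width: 0.849
gripper_force: 0.0
```

```bash
python3 - <<'E'
from h import *
st(); c=snap('top','t2'); rings(c,120); 
T=go((.46,-.06,.20),-76)
E
```

```text
{'time_s': 21.25, 'tcp_pos': [0.5163, -0.3096, 0.2335], 'ee_rot': [[0.2399, -0.9707, 0.0149], [-0.9707, -0.24, -0.0073], [0.0106, -0.0128, -0.9999]], 'wrist_force': [0.624, -0.3592, 0.9443], 'gripper_width': 0.8494, 'joints': [-15.467, 19.6727, -4.4063, 0.1911, -64.9845, 29.274]}
blob [0.3207 0.7822] dia 46.4 px [ 47. 261.] fill 0.23
blob [0.3583 0.8056] dia 44.7 px [ 38. 248.] fill 0.16
blob [ 0.4499 -0.0593] dia 49.8 px [359. 218.] fill 0.86
blob [0.5658 0.0239] dia 33.6 px [329. 175.] fill 0.83
blob [0.7347 0.7036] dia 57.0 px [ 83. 111.] fill 0.26
blob [0.7943 0.7376] dia 36.9 px [72. 89.] fill 0.0
blob [ 0.8257 -0.2736] dia 64.8 px [438.  82.] fill 0.9
blob [0.8743 0.8854] dia 44.8 px [20. 59.] fill 0.18
blob [0.904  0.8692] dia 28.2 px [26. 50.] fill 0.17
blob [0.9132 0.8945] dia 46.3 px [17. 47.] fill 0.22
blob [0.9766 0.4596] dia 36.7 px [174.  25.] fill 0.1
blob [ 0.9853 -0.7719] dia 51.9 px [618.  26.] fill 0.16
blob [0.989  0.1498] dia 31.2 px [285.  23.] fill 0.18
blob [0.9857 0.9082] dia 39.1 px [13. 22.] fill 0.18
blob [0.9933 0.8924] dia 35.1 px [19. 19.] fill 0.12
blob [ 1.0315 -0.3966] dia 34.0 px [483.  10.] fill 0.06
blob [1.032  0.4359] dia 35.7 px [182.   6.] fill 0.13
blob [1.041  0.7422] dia 27.1 px [73.  2.] fill 0.21
row [-0.0087, -0.006, -0.0029] [-25.46, -0.59, 2.82] rows>= 6.144866209792292
```

Request:
arm_command([
  [0,0,0,-3,0,0,-0.8],
  [0,0,0,-7,0,0,-0.8],
  [0,0,0,-11,0.1,0,-0.8],
  [0,0,0,-15,0.1,0,-0.8],
  [0,0,0,-19,0.2,1,-0.8],
  [0,0,0,-22,0.2,3,-0.8],
  [0,0,0,-24.5,0.2,6,-0.8],
  [0,0,0,-25.6,0.2,9,-0.8],
])

```text
time_s: 21.97
tcp_pos: [0.4488, -0.0574, 0.1337]
ee_rot: [[0.241, -0.971, 0.002], [-0.971, -0.241, 0.001], [-0.001, -0.002, -1.0]]
wrist_force: [0.9, 0.1, -0.3]
gripper_width: 0.894
gripper_force: 0.0
```

Request:
arm_command([
  [0,0,0,0,0,2,-0.8],
  [0,0,0,0,0,4,-0.8],
  [0,0,0,0,0,4,-0.8],
  [0,0,0,0,0,4,-0.8],
  [0,0,0,0,0,4,-0.8],
])

```text
time_s: 22.38
tcp_pos: [0.4505, -0.0597, 0.0948]
ee_rot: [[0.239, -0.971, 0.001], [-0.971, -0.239, -0.0], [0.0, -0.001, -1.0]]
wrist_force: [0.5, 0.5, 0.2]
gripper_width: 0.899
gripper_force: 0.0
```

```bash
python3 - <<'E'
from h import *
st(); go((.4496,-.0593,.023),-76); c=snap('wrist','w9'); rings(c)
E
```

```text
{'time_s': 22.3833, 'tcp_pos': [0.4505, -0.0597, 0.0948], 'ee_rot': [[0.2388, -0.9711, 0.0009], [-0.9711, -0.2388, -0.0001], [0.0004, -0.0009, -1.0]], 'wrist_force': [0.4667, 0.5443, 0.1857], 'gripper_width': 0.8992, 'joints': [13.0541, 15.699, -34.1168, 0.031, -40.1335, 0.738]}
row [-0.0009, -0.0004, -0.0032] [-0.06, 0.08, 7.18] rows>= 1.721431311640464
blob [ 0.4509 -0.0611] dia 51.2 px [324. 207.] fill 0.92
```

Request:
arm_command([
  [0,0,0,0,0,2.5,-0.8],
  [0,0,0,0,0,5,-0.8],
  [0,0,0,0,0,6.5,-0.8],
  [0,0,0,0,0,7.1,-0.8],
  [0,0,0,0,0,7.1,-0.8],
  [0,0,0,0,0,7.1,-0.8],
])

```text
time_s: 22.93
tcp_pos: [0.4509, -0.0596, 0.024]
ee_rot: [[0.239, -0.971, 0.002], [-0.971, -0.239, 0.0], [0.0, -0.002, -1.0]]
wrist_force: [0.2, 0.4, 0.2]
gripper_width: 0.901
gripper_force: 0.0
```

Request:
arm_command([
  [0,0,0,0,0,0,1],
  [0,0,0,0,0,0,1],
  [0,0,0,0,0,0,1],
  [0,0,0,0,0,0,1],
  [0,0,0,0,0,0,1],
  [0,0,0,0,0,0,1],
  [0,0,0,0,0,0,1],
  [0,0,0,0,0,0,1],
])

```text
time_s: 23.6
tcp_pos: [0.4499, -0.0596, 0.0233]
ee_rot: [[0.239, -0.971, -0.0], [-0.971, -0.239, -0.0], [0.0, 0.0, -1.0]]
wrist_force: [-1.0, 0.5, 6.0]
gripper_width: 0.56
gripper_force: 30.0
```

Request:
arm_command([
  [0,0,0,0,0,0,-0.6],
  [0,0,0,0,0,0,-0.6],
  [0,0,0,0,0,0,-0.6],
  [0,0,0,0,0,0,-0.6],
])

```text
time_s: 23.93
tcp_pos: [0.4498, -0.0596, 0.0228]
ee_rot: [[0.239, -0.971, -0.0], [-0.971, -0.239, -0.0], [-0.0, 0.0, -1.0]]
wrist_force: [-0.1, 0.1, -0.6]
gripper_width: 0.765
gripper_force: 0.0
```

Request:
arm_command([
  [0,0,0.1,0,0,0,-0.6],
  [0,0,0.2,0,0,0,-0.6],
  [0,0,0.3,0,0,0,-0.6],
  [0,0,0.4,0,0,0,-0.6],
  [0,0,0.5,0,0,0,-0.6],
  [0,0,0.6,0,0,0,-0.6],
  [0,0,0.7,0,0,0,-0.6],
  [0,0,0.8,0,0,0,-0.6],
])

```text
time_s: 24.6
tcp_pos: [0.4499, -0.0596, 0.0229]
ee_rot: [[-0.535, -0.845, -0.0], [-0.845, 0.535, -0.0], [0.0, 0.0, -1.0]]
wrist_force: [0.8, 0.2, 0.3]
gripper_width: 0.798
gripper_force: 0.0
```

Request:
arm_command([
  [0,0,0.1,0,0,0,-0.6],
  [0,0,0.2,0,0,0,-0.6],
  [0,0,0.3,0,0,0,-0.6],
  [0,0,0.4,0,0,0,-0.6],
  [0,0,0.5,0,0,0,-0.6],
  [0,0,0.6,0,0,0,-0.6],
  [0,0,0.7,0,0,0,-0.6],
  [0,0,0.77,0,0,0,-0.6],
])

```text
time_s: 25.27
tcp_pos: [0.4499, -0.0596, 0.0229]
ee_rot: [[-0.972, -0.235, -0.0], [-0.235, 0.972, 0.0], [0.0, 0.0, -1.0]]
wrist_force: [-0.5, -0.4, 0.2]
gripper_width: 0.803
gripper_force: 0.0
```

Request:
arm_command([
  [0,0,0,0,0,0,-0.6],
  [0,0,0,0,0,0,1],
  [0,0,0,0,0,0,1],
  [0,0,0,0,0,0,1],
  [0,0,0,0,0,0,1],
  [0,0,0,0,0,0,1],
  [0,0,0,0,0,0,1],
  [0,0,0,0,0,0,1],
])

```text
time_s: 25.93
tcp_pos: [0.4499, -0.0596, 0.023]
ee_rot: [[-0.971, -0.24, -0.0], [-0.24, 0.971, -0.0], [0.0, -0.0, -1.0]]
wrist_force: [-0.9, -0.7, -1.6]
gripper_width: 0.555
gripper_force: 30.0
```

Request:
arm_command([
  [0,0,0,0,0,-2,1],
  [0,0,0,0,0,-5,1],
  [0,0,0,0,0,-8.5,1],
  [0,0,0,0,0,-12,1],
  [0,0,0,0,-1.5,-14,1],
  [0,0,0,0,-4,-15,1],
  [0,0,0,0,-7,-15,1],
  [0,0,0,0,-10,-15,1],
])

```text
time_s: 26.6
tcp_pos: [0.4743, -0.1574, 0.1743]
ee_rot: [[-0.971, -0.241, 0.003], [-0.241, 0.971, 0.0], [-0.003, -0.0, -1.0]]
wrist_force: [0.3, -0.2, -1.8]
gripper_width: 0.554
gripper_force: 30.0
```

Request:
arm_command([
  [0,0,0,0,-3,0,1],
  [0,0,0,-0.1,-6,0,1],
  [0,0,0,-0.1,-9,0,1],
  [0,0,0,-0.2,-12,0,1],
  [0,0,0,-0.2,-14,0,1],
  [0,0,0,-0.2,-15.3,0,1],
  [0,0,0,-0.2,-15.6,0,1],
  [0,0,0,-0.2,-15.6,0,1],
])

```text
time_s: 27.27
tcp_pos: [0.5127, -0.3078, 0.1724]
ee_rot: [[-0.971, -0.238, -0.001], [-0.238, 0.971, 0.001], [0.001, 0.001, -1.0]]
wrist_force: [0.3, 0.5, -1.4]
gripper_width: 0.558
gripper_force: 30.0
```

Request:
arm_command([
  [0,0,0,0,0,2,1],
  [0,0,0,0,0,4,1],
  [0,0,0,0,0,5,1],
  [0,0,0,0,0,5,1],
  [0,0,0,0,0,5,1],
  [0,0,0,0,0,5,1],
])

```text
time_s: 27.77
tcp_pos: [0.5139, -0.3075, 0.1243]
ee_rot: [[-0.971, -0.241, 0.002], [-0.241, 0.971, -0.001], [-0.001, -0.001, -1.0]]
wrist_force: [0.1, -0.4, -0.3]
gripper_width: 0.556
gripper_force: 30.0
```

```bash
python3 - <<'E'
from h import *
st(); go((.513,-.3077,.1),-166.1)
c=snap('wrist','w10')
cv2.imwrite('pics/w10.png',cv2.resize(c['pixels'][170:290,230:420],None,fx=4,fy=4,interpolation=cv2.INTER_CUBIC))
E
```

```text
{'time_s': 27.7667, 'tcp_pos': [0.5139, -0.3075, 0.1243], 'ee_rot': [[-0.9706, -0.2406, 0.0018], [-0.2406, 0.9706, -0.001], [-0.0015, -0.0014, -1.0]], 'wrist_force': [0.1038, -0.4151, -0.2676], 'gripper_width': 0.5565, 'joints': [-15.3996, 25.5186, -12.311, 0.034, -52.0575, -60.6985]}
row [-0.0014, 0.0015, 0.0004] [0.1, 0.0, 2.43] rows>= 0.5834128753242597
```

View pics/w10.png

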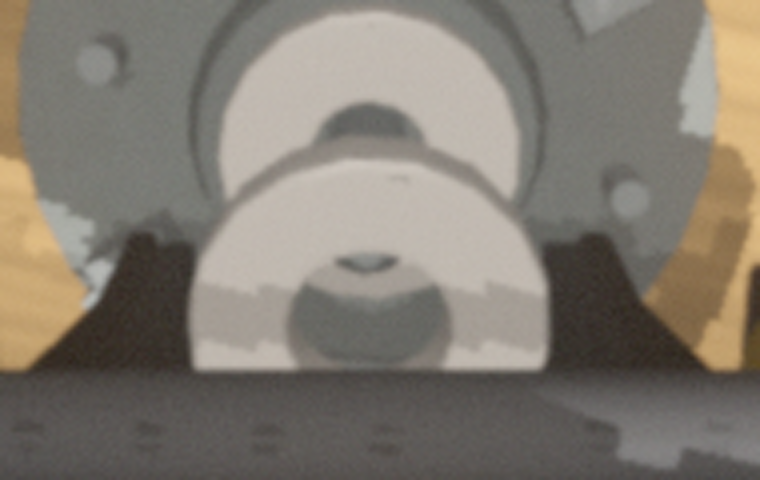

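Ring b lies flat on the boss, and the spindle tip shows at (366,262) inside the held ring's bore, aligned as before. Lowering.

Request:
arm_command([
  [0,0,0,0.07,0,1,1],
  [0,0,0,0.07,0,2,1],
  [0,0,0,0.07,0,2.4,1],
  [0,0,0,0.07,0,2.4,1],
  [0,0,0,0.07,0,2.4,1],
])

```text
time_s: 28.23
tcp_pos: [0.5122, -0.3079, 0.0984]
ee_rot: [[-0.971, -0.239, -0.001], [-0.239, 0.971, 0.0], [0.001, 0.001, -1.0]]
wrist_force: [0.1, -0.3, -0.7]
gripper_width: 0.558
gripper_force: 30.0
```

Request:
arm_command([
  [0,0,0,0,0,0.8,1],
  [0,0,0,0,0,1.6,1],
  [0,0,0,0,0,2.3,1],
  [0,0,0,0,0,2.8,1],
  [0,0,0,0,0,3.1,1],
  [0,0,0,0,0,3.1,1],
  [0,0,0,0,0,3.1,1],
])

```text
time_s: 28.82
tcp_pos: [0.5125, -0.3079, 0.0678]
ee_rot: [[-0.971, -0.24, -0.0], [-0.24, 0.971, -0.0], [0.0, 0.0, -1.0]]
wrist_force: [-0.5, 1.4, -0.8]
gripper_width: 0.552
gripper_force: 30.0
```

Request:
arm_command([
  [0,0,0,0,0,0.1,1],
  [0,0,0,0,0,0.2,1],
  [0,0,0,0,0,0.25,1],
  [0,0,0,0,0,0.25,1],
])

```text
time_s: 29.15
tcp_pos: [0.5125, -0.3078, 0.0657]
ee_rot: [[-0.971, -0.239, 0.0], [-0.239, 0.971, -0.0], [-0.0, -0.0, -1.0]]
wrist_force: [-0.0, -0.6, -1.0]
gripper_width: 0.558
gripper_force: 30.0
```

Request:
arm_command([
  [0,0,0,0,0,0,-0.6],
  [0,0,0,0,0,0,-0.6],
  [0,0,0,0,0,0,-0.6],
  [0,0,0,0,0,0,-0.6],
  [0,0,0,0,0,0,-0.6],
])

```text
time_s: 29.57
tcp_pos: [0.5125, -0.3079, 0.0657]
ee_rot: [[-0.971, -0.24, 0.0], [-0.24, 0.971, -0.0], [-0.0, -0.0, -1.0]]
wrist_force: [-0.4, 0.5, 0.1]
gripper_width: 0.778
gripper_force: 0.0
```

Request:
arm_command([
  [0,0,0,0,0,-1,-0.6],
  [0,0,0,0,0,-3,-0.6],
  [0,0,0,0,0,-6,-0.6],
  [0,0,0,0,0,-10,-0.6],
  [0,0,0,0,0,-12.5,-0.6],
  [0,0,0,0,0,-13.5,-0.6],
  [0,0,0,0,0,-13.5,-0.6],
  [0,0,0,0,0,-13.5,-0.6],
])

```text
time_s: 30.23
tcp_pos: [0.5121, -0.3075, 0.2005]
ee_rot: [[-0.971, -0.239, 0.0], [-0.239, 0.971, 0.001], [-0.001, 0.001, -1.0]]
wrist_force: [-0.6, 0.8, -0.5]
gripper_width: 0.8
gripper_force: 0.0
```

```bash
python3 - <<'E'
from h import *
s=st(); c=snap('top','t3'); rings(c,120) if 0 else None
hs=cv2.cvtColor(c['pixels'],cv2.COLOR_BGR2HSV); m=((hs[...,1]<60)&(hs[...,2]>120)).astype(np.uint8)
n,l,S,C=cv2.connectedComponentsWithStats(m)
for i in range(1,n):
    p=px2w(c,*C[i],.012)
    if 20<S[i,4]<700 and .35<p[0]<.75 and -.4<p[1]<.45: print(S[i],p)
T=go((.565,.0235,.2),-166)
E
```

```text
{'time_s': 30.2333, 'tcp_pos': [0.5121, -0.3075, 0.2005], 'ee_rot': [[-0.971, -0.2391, 0.0004], [-0.2391, 0.971, 0.0006], [-0.0005, 0.0005, -1.0]], 'wrist_force': [-0.6181, 0.7992, -0.4707], 'gripper_width': 0.8002, 'joints': [-15.4897, 21.1579, -7.041, -0.0467, -61.79, -60.6553]}
[323 170  12  12  66] [0.56549267 0.02356259 0.012     ]
[189 172  33  33 660] [0.5259914  0.36240512 0.012     ]
row [0.002, -0.0018, -0.003] [-13.1, 30.85, -0.04] rows>= 8.036846866986378
```

Request:
arm_command([
  [0,0,0,-1,3,0,-0.3],
  [0,0,0,-3,7,0,-0.3],
  [0,0,0,-4.8,11,0,-0.3],
  [0,0,0,-6.5,15,0,-0.3],
  [0,0,0,-8,19,0,-0.3],
  [0,0,0,-9.6,22.7,0,-0.3],
  [0,0,0,-11.1,26,0,-0.3],
  [0,0,0,-12.5,29.2,1.5,-0.3],
])

```text
time_s: 30.95
tcp_pos: [0.5648, 0.0081, 0.186]
ee_rot: [[-0.971, -0.241, 0.002], [-0.241, 0.971, -0.0], [-0.002, -0.001, -1.0]]
wrist_force: [1.5, -0.3, -0.9]
gripper_width: 0.653
gripper_force: 0.0
```

Request:
arm_command([
  [0,0,0,-0.6,1.6,3,-0.3],
  [0,0,0,-0.6,1.6,6,-0.3],
  [0,0,0,-0.6,1.6,8.5,-0.3],
  [0,0,0,-0.6,1.6,8.5,-0.3],
  [0,0,0,-0.6,1.6,8.5,-0.3],
  [0,0,0,-0.6,1.6,8.5,-0.3],
])

```text
time_s: 31.45
tcp_pos: [0.5664, 0.0223, 0.1009]
ee_rot: [[-0.971, -0.24, 0.0], [-0.24, 0.971, -0.001], [-0.0, -0.001, -1.0]]
wrist_force: [0.1, 0.9, 0.7]
gripper_width: 0.651
gripper_force: 0.0
```

```bash
python3 - <<'E'
from h import *
st(); go((.565,.0235,.023),-166); c=snap('wrist','w11'); rings(c)
E
```

```text
{'time_s': 31.45, 'tcp_pos': [0.5664, 0.0223, 0.1009], 'ee_rot': [[-0.9709, -0.2396, 0.0002], [-0.2396, 0.9709, -0.0005], [-0.0001, -0.0006, -1.0]], 'wrist_force': [0.0918, 0.8838, 0.7405], 'gripper_width': 0.6507, 'joints': [18.6508, 24.4811, -18.2925, 0.0456, -47.2244, -94.8173]}
row [-0.0006, 0.0001, -0.0024] [0.11, 0.15, 7.79] rows>= 1.8686324837556227
blob [0.5642 0.0219] dia 35.1 px [320. 204.] fill 0.9
```

Request:
arm_command([
  [0,0,0,0.12,0.08,2.5,-0.3],
  [0,0,0,0.12,0.08,5,-0.3],
  [0,0,0,0.12,0.08,7,-0.3],
  [0,0,0,0.12,0.08,7.75,-0.3],
  [0,0,0,0.12,0.08,7.75,-0.3],
  [0,0,0,0.12,0.08,7.75,-0.3],
])

```text
time_s: 32.0
tcp_pos: [0.5656, 0.0231, 0.0244]
ee_rot: [[-0.971, -0.24, 0.002], [-0.24, 0.971, 0.0], [-0.002, -0.0, -1.0]]
wrist_force: [0.6, 0.2, -0.4]
gripper_width: 0.651
gripper_force: 0.0
```

Request:
arm_command([
  [0,0,0,0,0,0,1],
  [0,0,0,0,0,0,1],
  [0,0,0,0,0,0,1],
  [0,0,0,0,0,0,1],
  [0,0,0,0,0,0,1],
  [0,0,0,0,0,0,1],
  [0,0,0,0,0,0,1],
  [0,0,0,0,0,0,1],
])

```text
time_s: 32.67
tcp_pos: [0.565, 0.0231, 0.0238]
ee_rot: [[-0.971, -0.24, 0.001], [-0.24, 0.971, 0.0], [-0.001, -0.0, -1.0]]
wrist_force: [-0.6, 0.2, 6.6]
gripper_width: 0.369
gripper_force: 30.0
```

Request:
arm_command([
  [0,0,0,0,0,0,-0.2],
  [0,0,0,0,0,0,-0.2],
  [0,0,0,0,0,0,-0.2],
  [0,0,0,0,0,0,-0.2],
  [0,0,0,0,0,0,-0.2],
])

```text
time_s: 33.08
tcp_pos: [0.5643, 0.023, 0.0227]
ee_rot: [[-0.971, -0.239, -0.001], [-0.239, 0.971, -0.0], [0.001, 0.0, -1.0]]
wrist_force: [0.3, 0.4, -0.7]
gripper_width: 0.585
gripper_force: 0.0
```

Request:
arm_command([
  [0,0,-0.1,0,0,0,-0.2],
  [0,0,-0.2,0,0,0,-0.2],
  [0,0,-0.3,0,0,0,-0.2],
  [0,0,-0.4,0,0,0,-0.2],
  [0,0,-0.5,0,0,0,-0.2],
  [0,0,-0.6,0,0,0,-0.2],
  [0,0,-0.7,0,0,0,-0.2],
  [0,0,-0.8,0,0,0,-0.2],
])

```text
time_s: 33.75
tcp_pos: [0.5644, 0.023, 0.0228]
ee_rot: [[-0.5, -0.866, -0.0], [-0.866, 0.5, -0.0], [0.0, 0.0, -1.0]]
wrist_force: [-0.5, -0.6, -0.3]
gripper_width: 0.599
gripper_force: 0.0
```

Request:
arm_command([
  [0,0,-0.1,0,0,0,-0.2],
  [0,0,-0.2,0,0,0,-0.2],
  [0,0,-0.3,0,0,0,-0.2],
  [0,0,-0.4,0,0,0,-0.2],
  [0,0,-0.5,0,0,0,-0.2],
  [0,0,-0.6,0,0,0,-0.2],
  [0,0,-0.7,0,0,0,-0.2],
  [0,0,-0.77,0,0,0,-0.2],
])

```text
time_s: 34.42
tcp_pos: [0.5644, 0.023, 0.0228]
ee_rot: [[0.243, -0.97, -0.0], [-0.97, -0.243, -0.0], [-0.0, 0.0, -1.0]]
wrist_force: [-0.2, 0.3, 0.3]
gripper_width: 0.602
gripper_force: 0.0
```

Request:
arm_command([
  [0,0,0,0,0,0,-0.2],
  [0,0,0,0,0,0,1],
  [0,0,0,0,0,0,1],
  [0,0,0,0,0,0,1],
  [0,0,0,0,0,0,1],
  [0,0,0,0,0,0,1],
  [0,0,0,0,0,0,1],
  [0,0,0,0,0,0,1],
])

```text
time_s: 35.08
tcp_pos: [0.5645, 0.023, 0.023]
ee_rot: [[0.238, -0.971, -0.0], [-0.971, -0.238, -0.0], [0.0, 0.0, -1.0]]
wrist_force: [-0.3, 0.2, 0.3]
gripper_width: 0.371
gripper_force: 30.0
```

Request:
arm_command([
  [0,0,0,0,0,-2,1],
  [0,0,0,0,0,-5,1],
  [0,0,0,0,0,-8.5,1],
  [0,0,0,0,0,-12,1],
  [0,0,0,1,0.4,-14.5,1],
  [0,0,0,3,1.3,-15,1],
  [0,0,0,6,2.5,-15,1],
  [0,0,0,9,3.8,-15,1],
])

```text
time_s: 35.75
tcp_pos: [0.5492, -0.0737, 0.1741]
ee_rot: [[0.24, -0.971, 0.002], [-0.971, -0.24, 0.001], [-0.0, -0.002, -1.0]]
wrist_force: [0.9, -0.8, -1.3]
gripper_width: 0.374
gripper_force: 30.0
```

Request:
arm_command([
  [0,0,0,3,1.3,0,1],
  [0,0,0,6,2.6,0,1],
  [0,0,0,9,3.8,0,1],
  [0,0,0,12,5,0,1],
  [0,0,0,15,6.3,0,1],
  [0,0,0,18,7.5,0,1],
  [0,0,0,20.5,8.5,0,1],
  [0,0,0,21.9,9.1,0,1],
])

```text
time_s: 36.42
tcp_pos: [0.5121, -0.3104, 0.1727]
ee_rot: [[0.236, -0.972, -0.001], [-0.972, -0.236, -0.0], [-0.0, 0.001, -1.0]]
wrist_force: [0.1, 0.3, -0.4]
gripper_width: 0.377
gripper_force: 30.0
```

Request:
arm_command([
  [0,0,0,0,0,0,1],
  [0,0,0,0,0,0,1],
  [0,0,0,0,0,2,1],
  [0,0,0,0,0,4,1],
  [0,0,0,0,0,5,1],
  [0,0,0,0,0,5,1],
  [0,0,0,0,0,5,1],
  [0,0,0,0,0,5,1],
])

```text
time_s: 37.08
tcp_pos: [0.514, -0.3077, 0.1242]
ee_rot: [[0.24, -0.971, 0.002], [-0.971, -0.24, -0.001], [0.001, -0.001, -1.0]]
wrist_force: [0.2, 0.2, 0.9]
gripper_width: 0.373
gripper_force: 30.0
```

```bash
python3 - <<'E'
from h import *
st(); go((.5128,-.3078,.1),-76.2)
c=snap('wrist','w12')
cv2.imwrite('pics/w12.png',cv2.resize(c['pixels'][150:290,230:420],None,fx=4,fy=4,interpolation=cv2.INTER_CUBIC))
E
```

```text
{'time_s': 37.0833, 'tcp_pos': [0.514, -0.3077, 0.1242], 'ee_rot': [[0.2399, -0.9708, 0.0017], [-0.9708, -0.2399, -0.001], [0.0014, -0.0014, -1.0]], 'wrist_force': [0.2333, 0.2083, 0.8699], 'gripper_width': 0.3731, 'joints': [-15.4168, 25.5374, -12.2995, 0.0374, -52.0535, 29.2732]}
row [-0.0014, -0.0014, 0.0014] [-0.02, 0.12, 2.42] rows>= 0.5808829382199131
```

View pics/w12.png

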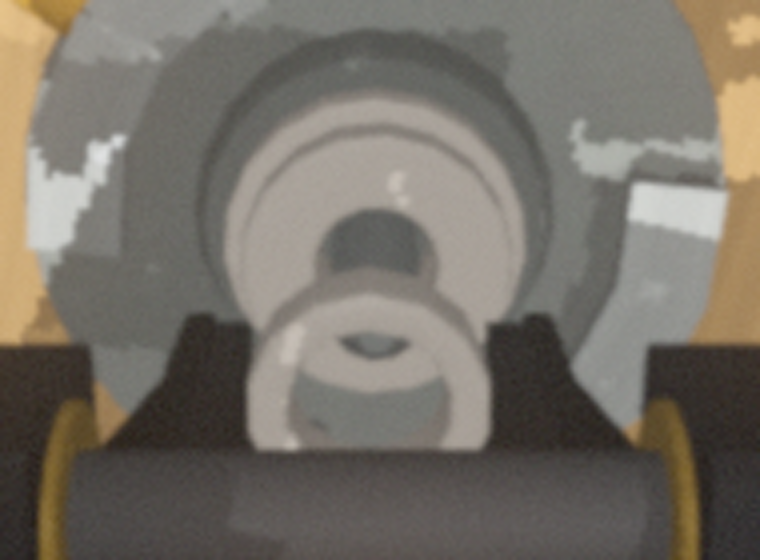

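Rings b and c are stacked concentrically, and the tip at (374,342) sits under ring e's bore (centre about x 370). Lowering e.

Request:
arm_command([
  [0,0,0,0,0.08,1,1],
  [0,0,0,0,0.08,2,1],
  [0,0,0,0,0.08,2.4,1],
  [0,0,0,0,0.08,2.4,1],
  [0,0,0,0,0.08,2.4,1],
])

```text
time_s: 37.55
tcp_pos: [0.512, -0.308, 0.0984]
ee_rot: [[0.239, -0.971, -0.001], [-0.971, -0.239, 0.0], [-0.001, 0.001, -1.0]]
wrist_force: [0.1, -0.1, -1.3]
gripper_width: 0.373
gripper_force: 30.0
```

Request:
arm_command([
  [0,0,0,0,0,0.6,1],
  [0,0,0,0,0,1.2,1],
  [0,0,0,0,0,1.7,1],
  [0,0,0,0,0,1.9,1],
  [0,0,0,0,0,1.9,1],
  [0,0,0,0,0,1.9,1],
])

```text
time_s: 38.05
tcp_pos: [0.5122, -0.308, 0.0799]
ee_rot: [[0.239, -0.971, -0.0], [-0.971, -0.239, -0.0], [-0.0, 0.0, -1.0]]
wrist_force: [0.1, -0.6, 0.4]
gripper_width: 0.371
gripper_force: 30.0
```

Request:
arm_command([
  [0,0,0,0,0,0.1,1],
  [0,0,0,0,0,0.2,1],
  [0,0,0,0,0,0.25,1],
  [0,0,0,0,0,0.25,1],
])

```text
time_s: 38.38
tcp_pos: [0.5122, -0.308, 0.0775]
ee_rot: [[0.239, -0.971, 0.0], [-0.971, -0.239, 0.0], [-0.0, -0.0, -1.0]]
wrist_force: [-0.2, -0.7, -0.9]
gripper_width: 0.373
gripper_force: 30.0
```

Request:
arm_command([
  [0,0,0,0,0,0,-0.2],
  [0,0,0,0,0,0,-0.2],
  [0,0,0,0,0,0,-0.2],
  [0,0,0,0,0,0,-0.2],
  [0,0,0,0,0,0,-0.2],
])

```text
time_s: 38.8
tcp_pos: [0.5123, -0.308, 0.0777]
ee_rot: [[0.239, -0.971, 0.0], [-0.971, -0.239, -0.0], [0.0, -0.0, -1.0]]
wrist_force: [-1.0, 0.3, -0.5]
gripper_width: 0.584
gripper_force: 0.0
```

Request:
arm_command([
  [0,0,0,0,0,-1,-0.4],
  [0,0,0,0,0,-3,-0.4],
  [0,0,0,0,0,-6,-0.4],
  [0,0,0,0,0,-9,-0.4],
  [0,0,0,0,0,-12,-0.4],
  [0,0,0,0,0,-13.5,-0.4],
  [0,0,0,0,0,-13.5,-0.4],
  [0,0,0,0,0,-13.5,-0.4],
])

```text
time_s: 39.47
tcp_pos: [0.5126, -0.308, 0.2143]
ee_rot: [[0.239, -0.971, 0.003], [-0.971, -0.239, -0.001], [0.001, -0.003, -1.0]]
wrist_force: [-0.2, 0.2, -0.5]
gripper_width: 0.705
gripper_force: 0.0
```

```bash
python3 - <<'E'
from h import *
s=st(); T=go((.50,-.02,.22),-95); T=go((.521,.2,.22),-116,*T); T=go((.521,.3385,.2),-116,*T)
c=snap('wrist','w13')
for n,z in (('w13',.066),): 
    d=load(n); print(w2px(d,(.5128,-.3078,z)))
rings(c,v=110,zt=.066)
E
```

```text
{'time_s': 39.4667, 'tcp_pos': [0.5126, -0.308, 0.2143], 'ee_rot': [[0.2385, -0.9711, 0.0031], [-0.9711, -0.2385, -0.0006], [0.0013, -0.0029, -1.0]], 'wrist_force': [-0.2232, 0.183, -0.5455], 'gripper_width': 0.705, 'joints': [-15.5102, 20.4937, -5.9737, -0.0158, -63.3521, 29.3166]}
row [-0.0031, -0.0008, 0.3281] [-28.27, -5.65, -0.6] rows>= 6.914563935265481
row [0.0, 0.0, 0.3665] [-22.1, -0.17, 0.0] rows>= 5.299760191846524
row [0.0, 0.0, 0.0] [-12.45, 6.07, 2.0] rows>= 3.355793591942871
[323.0651292  189.02563059]
```

Request:
arm_command([
  [0,0,0.04,-2,-0.4,0,-0.4],
  [0,0,0.08,-6,-1.2,0,-0.4],
  [0,0,0.12,-10,-2,0,-0.4],
  [0,0,0.16,-14,-2.8,0,-0.4],
  [0,0,0.2,-18,-3.6,0,-0.4],
  [0,0,0.24,-22,-4.4,0,-0.4],
  [0,0,0.28,-26,-5.2,0,-0.4],
  [0,0,0.33,-28.3,-5.7,0,-0.4],
])

```text
time_s: 40.18
tcp_pos: [0.4986, -0.0168, 0.2113]
ee_rot: [[-0.089, -0.996, -0.003], [-0.996, 0.089, -0.0], [0.0, 0.003, -1.0]]
wrist_force: [-0.8, -0.7, 0.2]
gripper_width: 0.699
gripper_force: 0.0
```

Request:
arm_command([
  [0,0,0.05,-4,0,0,-0.4],
  [0,0,0.1,-8,0,0,-0.4],
  [0,0,0.15,-12,-0.1,0,-0.4],
  [0,0,0.2,-16,-0.1,0,-0.4],
  [0,0,0.27,-19,-0.2,0,-0.4],
  [0,0,0.32,-21,-0.2,0,-0.4],
  [0,0,0.36,-22.1,-0.2,0,-0.4],
  [0,0,0.36,-22.1,-0.2,0,-0.4],
])

```text
time_s: 40.85
tcp_pos: [0.5211, 0.2022, 0.2106]
ee_rot: [[-0.432, -0.902, -0.003], [-0.902, 0.432, -0.002], [0.003, 0.002, -1.0]]
wrist_force: [0.1, -0.3, 0.1]
gripper_width: 0.702
gripper_force: 0.0
```

```bash
python3 - <<'E'
from h import *
s=st(); go((.521,.3385,.16),-115.7)
c=snap('top','t4'); hs=cv2.cvtColor(c['pixels'],cv2.COLOR_BGR2HSV)
m=(hs[160:210,180:230,2]<45).astype(np.uint8)
n,l,S,C=cv2.connectedComponentsWithStats(m)
for i in range(1,n):
    if S[i,4]>20: print(S[i],px2w(c,C[i][0]+180,C[i][1]+160,.118))
c=snap('wrist','w14'); print(w2px(c,(.521,.3385,.118)))
hs=cv2.cvtColor(c['pixels'],cv2.COLOR_BGR2HSV); m=(hs[...,2]<60).astype(np.uint8); m[225:]=0
n,l,S,C=cv2.connectedComponentsWithStats(m)
for i in range(1,n):
    if S[i,4]>200:
        r=cv2.minAreaRect(np.argwhere(l==i)[:,::-1].astype(np.float32)); print(S[i],r,px2w(c,*C[i],.118))
E
```

```text
{'time_s': 40.85, 'tcp_pos': [0.5211, 0.2022, 0.2106], 'ee_rot': [[-0.4323, -0.9017, -0.0027], [-0.9017, 0.4323, -0.0017], [0.0027, 0.0017, -1.0]], 'wrist_force': [0.1211, -0.296, 0.0601], 'gripper_width': 0.7015, 'joints': [37.8106, 17.1453, -11.5118, -0.0205, -61.5266, -63.4149]}
row [0.0017, -0.0027, 0.0015] [-12.29, 5.9, 5.04] rows>= 3.485623979201304
[38 41 12  9 52] [0.47574281 0.28374666 0.118     ]
[387.95517431 338.15880885]
```

Request:
arm_command([
  [0,0,0,-3,1.5,0,-0.4],
  [0,0,0,-6.5,3.1,0,-0.4],
  [0,0,0,-10,4.8,0,-0.4],
  [0,0,0,-12,5.8,0,-0.4],
  [0,0,0,-12.3,5.9,2,-0.4],
  [0,0,0,-12.3,5.9,4,-0.4],
  [0,0,0,-12.3,5.9,5,-0.4],
  [0,0,0,-12.3,5.9,5,-0.4],
])

```text
time_s: 41.62
tcp_pos: [0.5206, 0.3344, 0.1593]
ee_rot: [[-0.435, -0.9, -0.005], [-0.9, 0.435, -0.005], [0.007, 0.003, -1.0]]
wrist_force: [-0.6, -1.2, -0.7]
gripper_width: 0.703
gripper_force: 0.0
```

Request:
arm_command([
  [0,0,0,0,0,2,-0.4],
  [0,0,0,0,0,3.5,-0.4],
  [0,0,0,0,0,4.5,-0.4],
  [0,0,0,0,0,4.5,-0.4],
  [0,0,0,0,0,4.5,-0.4],
])

```text
time_s: 42.03
tcp_pos: [0.5224, 0.3364, 0.1181]
ee_rot: [[-0.434, -0.901, 0.001], [-0.901, 0.434, -0.0], [0.0, -0.001, -1.0]]
wrist_force: [-0.6, 0.3, 0.1]
gripper_width: 0.7
gripper_force: 0.0
```

```bash
python3 - <<'E'
from h import *
s=st(); go((.521,.3385,.112),-115.7)
E
```

```text
{'time_s': 42.0333, 'tcp_pos': [0.5224, 0.3364, 0.1181], 'ee_rot': [[-0.4342, -0.9008, 0.0005], [-0.9008, 0.4342, -0.0003], [0.0, -0.0006, -1.0]], 'wrist_force': [-0.6146, 0.3179, 0.0754], 'gripper_width': 0.6998, 'joints': [47.6947, 27.8593, -9.2644, 0.04, -52.8681, -73.4555]}
row [-0.0006, -0.0, -0.0006] [-0.13, 0.22, 0.61] rows>= 0.1582098756503342
```

Request:
arm_command([
  [0,0,0,-0.13,0.2,0.3,-0.4],
  [0,0,0,-0.13,0.2,0.55,-0.4],
  [0,0,0,-0.13,0.2,0.55,-0.4],
  [0,0,0,-0.13,0.2,0.55,1],
  [0,0,0,-0.13,0.2,0.55,1],
  [0,0,0,-0.13,0.2,0.55,1],
  [0,0,0,-0.13,0.2,0.55,1],
  [0,0,0,-0.13,0.2,0.55,1],
])

```text
time_s: 42.7
tcp_pos: [0.5207, 0.3389, 0.1122]
ee_rot: [[-0.434, -0.901, 0.0], [-0.901, 0.434, 0.0], [-0.0, -0.0, -1.0]]
wrist_force: [1.4, 0.0, -0.9]
gripper_width: 0.41
gripper_force: 0.0
```

Request:
arm_command([
  [0,0,0,0,0,0,1],
  [0,0,0,0,0,0,1],
  [0,0,0,0,0,0,1],
  [0,0,0,0,0,0,1],
  [0,0,0,0,0,0,1],
  [0,0,0,0,0,0,1],
  [0,0,0,0,0,0,1],
  [0,0,0,0,0,0,1],
])

```text
time_s: 43.37
tcp_pos: [0.5207, 0.3388, 0.112]
ee_rot: [[-0.434, -0.901, -0.0], [-0.901, 0.434, -0.0], [0.0, 0.0, -1.0]]
wrist_force: [0.9, 0.2, -0.0]
gripper_width: 0.161
gripper_force: 30.0
```

Request:
arm_command([
  [0,0,0,0,0,-1,1],
  [0,0,0,0,0,-3,1],
  [0,0,0,0,0,-6,1],
  [0,0,0,0,0,-9,1],
  [0,0,0,0,0,-11.5,1],
  [0,0,0,0,0,-13,1],
  [0,0,0,0,0,-13,1],
  [0,0,0,0,0,-13,1],
])

```text
time_s: 44.03
tcp_pos: [0.5204, 0.3389, 0.2428]
ee_rot: [[-0.434, -0.901, 0.001], [-0.901, 0.434, 0.002], [-0.002, 0.0, -1.0]]
wrist_force: [-0.3, -1.1, -1.5]
gripper_width: 0.157
gripper_force: 30.0
```

```bash
python3 - <<'E'
from h import *
s=st(); T=go((.51,.13,.245),-116.5); T=go((.505,-.08,.245),-116.5,*T); T=go((.5125,-.3078,.245),-116.5,*T)
E
```

```text
{'time_s': 44.0333, 'tcp_pos': [0.5204, 0.3389, 0.2428], 'ee_rot': [[-0.4343, -0.9008, 0.0005], [-0.9008, 0.4343, 0.0016], [-0.0017, 0.0002, -1.0]], 'wrist_force': [-0.3083, -1.1188, -1.5083], 'gripper_width': 0.1574, 'joints': [47.9644, 21.5782, -0.0663, -0.0431, -68.2674, -73.6872]}
row [0.0003, 0.0017, 0.0133] [19.27, -8.13, -0.26] rows>= 5.016777636844215
row [0.0, 0.0, 0.0] [19.02, -8.92, 0.0] rows>= 5.037398450263791
row [0.0, 0.0, 0.0] [20.05, -10.84, 0.0] rows>= 5.4657896912498565
```

Request:
arm_command([
  [0,0,0,1,-0.5,0,1],
  [0,0,0,3,-1.4,0,1],
  [0,0,0,5.5,-2.6,0,1],
  [0,0,0,8.5,-4,0,1],
  [0,0,0,11.5,-5.4,0,1],
  [0,0,0,14.5,-6.8,0,1],
  [0,0,0,17.5,-8.2,0,1],
  [0,0,0,20.5,-9.55,0,1],
])

```text
time_s: 44.7
tcp_pos: [0.5162, 0.1101, 0.2401]
ee_rot: [[-0.434, -0.901, -0.004], [-0.901, 0.434, -0.002], [0.003, 0.003, -1.0]]
wrist_force: [0.0, -0.2, -1.0]
gripper_width: 0.164
gripper_force: 30.0
```

Request:
arm_command([
  [0,0,0,3,-1.4,0,1],
  [0,0,0,6,-2.8,0,1],
  [0,0,0,9,-4.2,0,1],
  [0,0,0,12,-5.6,0,1],
  [0,0,0,15,-7,0,1],
  [0,0,0,18,-8.4,0,1],
  [0,0,0,20,-9.3,0,1],
  [0,0,0,21,-9.8,0,1],
])

```text
time_s: 45.37
tcp_pos: [0.5128, -0.1218, 0.24]
ee_rot: [[-0.437, -0.899, -0.005], [-0.899, 0.437, -0.0], [0.002, 0.004, -1.0]]
wrist_force: [-0.2, 0.2, -1.4]
gripper_width: 0.159
gripper_force: 30.0
```

Request:
arm_command([
  [0,0,0,2,-1,0,1],
  [0,0,0,5,-2.4,0,1],
  [0,0,0,8,-3.8,0,1],
  [0,0,0,11,-5.2,0,1],
  [0,0,0,14,-6.4,0,1],
  [0,0,0,16,-7.4,0,1],
  [0,0,0,17.3,-8,0,1],
  [0,0,0,17.3,-8,0,1],
])

```text
time_s: 46.03
tcp_pos: [0.511, -0.3115, 0.2403]
ee_rot: [[-0.437, -0.9, -0.003], [-0.9, 0.437, 0.001], [0.001, 0.003, -1.0]]
wrist_force: [-0.0, 0.5, -1.2]
gripper_width: 0.163
gripper_force: 30.0
```

Request:
arm_command([
  [0,0,0,0,0,0,1],
  [0,0,0,0,0,0,1],
  [0,0,0,0,0,0,1],
  [0,0,0,0,0,0,1],
])

```text
time_s: 46.37
tcp_pos: [0.512, -0.3085, 0.2422]
ee_rot: [[-0.433, -0.902, 0.0], [-0.902, 0.433, 0.0], [-0.0, -0.0, -1.0]]
wrist_force: [0.3, 0.1, -2.1]
gripper_width: 0.155
gripper_force: 30.0
```

```bash
python3 - <<'E'
from h import *
s=st(); go((.5119,-.3095,.22),-115.7); 
x=np.array(s['ee_rot'])[:,0]; print(np.degrees(np.arctan2(x[1],x[0]))+180)
E
```

```text
{'time_s': 46.3667, 'tcp_pos': [0.512, -0.3085, 0.2422], 'ee_rot': [[-0.4326, -0.9016, 0.0001], [-0.9016, 0.4326, 0.0002], [-0.0002, -0.0, -1.0]], 'wrist_force': [0.2636, 0.0807, -2.15], 'gripper_width': 0.1555, 'joints': [-15.5668, 19.3683, -3.49, -0.0128, -67.1388, -10.0609]}
row [-0.0, 0.0002, 0.0012] [0.1, -0.03, 2.22] rows>= 0.5326304820047615
64.36732471606389
```

Request:
arm_command([
  [0,0,0.06,0.1,0,1,1],
  [0,0,0.13,0.1,0,3,1],
  [0,0,0.13,0.1,0,5,1],
  [0,0,0.13,0.1,0,7,1],
  [0,0,0.13,0.1,0,8.5,1],
  [0,0,0.13,0.1,0,9,1],
  [0,0,0.13,0.1,0,9,1],
  [0,0,0.13,0.1,0,9,1],
])

```text
time_s: 47.03
tcp_pos: [0.5121, -0.3104, 0.1529]
ee_rot: [[-0.546, -0.838, 0.001], [-0.838, 0.546, -0.001], [0.0, -0.001, -1.0]]
wrist_force: [0.4, 0.5, -1.1]
gripper_width: 0.16
gripper_force: 30.0
```

```bash
python3 - <<'E'
from h import *
s=st(); x=np.array(s['ee_rot'])[:,0]; print(np.degrees(np.arctan2(x[1],x[0]))+180)
go((.5119,-.3095,.136),-122)
E
```

```text
{'time_s': 47.0333, 'tcp_pos': [0.5121, -0.3104, 0.1529], 'ee_rot': [[-0.5463, -0.8376, 0.001], [-0.8376, 0.5463, -0.0008], [0.0001, -0.0012, -1.0]], 'wrist_force': [0.3606, 0.479, -1.1442], 'gripper_width': 0.1602, 'joints': [-15.7271, 23.79, -10.4353, 0.035, -55.7093, -17.4038]}
56.88884285448199
row [-0.0012, -0.0002, -0.0194] [-0.06, 0.06, 1.69] rows>= 0.4053126523549242
```

Request:
arm_command([
  [0,0,0,-0.05,0.05,0.5,1],
  [0,0,0,-0.05,0.05,1,1],
  [0,0,0,-0.05,0.05,1.4,1],
  [0,0,0,-0.05,0.05,1.6,1],
  [0,0,0,-0.05,0.05,1.6,1],
])

```text
time_s: 47.45
tcp_pos: [0.5109, -0.3097, 0.1355]
ee_rot: [[-0.547, -0.837, -0.001], [-0.837, 0.547, 0.0], [0.0, 0.001, -1.0]]
wrist_force: [0.2, -0.3, -1.9]
gripper_width: 0.159
gripper_force: 30.0
```

Request:
arm_command([
  [0,0,0,0,0,0.3,1],
  [0,0,0,0,0,0.6,1],
  [0,0,0,0,0,0.6,1],
  [0,0,0,0,0,0.6,1],
])

```text
time_s: 47.78
tcp_pos: [0.5111, -0.3098, 0.1298]
ee_rot: [[-0.547, -0.837, -0.0], [-0.837, 0.547, 0.0], [0.0, 0.0, -1.0]]
wrist_force: [-0.0, -0.3, -2.0]
gripper_width: 0.159
gripper_force: 30.0
```

Rim is past the boss top with no contact. Continue down to the foot.

Request:
arm_command([
  [0,0,0,0,0,0.3,1],
  [0,0,0,0,0,0.6,1],
  [0,0,0,0,0,0.8,1],
  [0,0,0,0,0,0.8,1],
])

```text
time_s: 48.12
tcp_pos: [0.5109, -0.3096, 0.1213]
ee_rot: [[-0.547, -0.837, -0.001], [-0.837, 0.547, 0.001], [0.0, 0.001, -1.0]]
wrist_force: [0.5, -0.2, -2.0]
gripper_width: 0.16
gripper_force: 30.0
```

Request:
arm_command([
  [0,0,0,0,0,0.1,1],
  [0,0,0,0,0,0.2,1],
  [0,0,0,0,0,0.2,1],
])

```text
time_s: 48.37
tcp_pos: [0.5114, -0.3099, 0.12]
ee_rot: [[-0.547, -0.837, 0.0], [-0.837, 0.547, -0.0], [-0.0, -0.0, -1.0]]
wrist_force: [0.3, -0.5, -1.9]
gripper_width: 0.159
gripper_force: 30.0
```

Request:
arm_command([
  [0,0,0,0,0,0.1,1],
  [0,0,0,0,0,0.1,1],
  [0,0,0,0,0,0.1,1],
])

```text
time_s: 48.62
tcp_pos: [0.5116, -0.3099, 0.1199]
ee_rot: [[-0.547, -0.837, 0.001], [-0.837, 0.547, -0.001], [-0.0, -0.001, -1.0]]
wrist_force: [-1.6, 0.9, 4.4]
gripper_width: 0.156
gripper_force: 30.0
```

Request:
arm_command([
  [0,0,0.1,0,0.02,0,1],
  [0,0,0.2,0,0.04,0,1],
  [0,0,0.3,-0.01,0.05,0,1],
  [0,0,0.4,-0.01,0.07,0,1],
  [0,0,0.5,-0.02,0.09,0,1],
  [0,0,0.6,-0.03,0.1,0,1],
  [0,0,0.7,-0.04,0.12,0,1],
  [0,0,0.8,-0.05,0.13,0,1],
])

```text
time_s: 49.28
tcp_pos: [0.5109, -0.3091, 0.1199]
ee_rot: [[-0.982, -0.187, 0.001], [-0.187, 0.982, -0.001], [-0.001, -0.001, -1.0]]
wrist_force: [-0.6, -0.5, 2.9]
gripper_width: 0.157
gripper_force: 30.0
```

```bash
python3 - <<'E'
from h import *
s=st(); x=np.array(s['ee_rot'])[:,0]; print(np.degrees(np.arctan2(x[1],x[0]))%360-180, s['moment'])
E
```

```text
{'time_s': 49.2833, 'tcp_pos': [0.5109, -0.3091, 0.1199], 'ee_rot': [[-0.9825, -0.1865, 0.0013], [-0.1865, 0.9825, -0.001], [-0.001, -0.0013, -1.0]], 'wrist_force': [-0.6432, -0.4786, 2.8782], 'gripper_width': 0.1571, 'joints': [-15.6301, 25.6587, -12.8345, 0.0491, -51.4209, -63.6518]}
10.748705169094706 [0.1191358  0.11748241 0.03747912]
```

Request:
arm_command([
  [0,0,0.1,0,0.02,0,1],
  [0,0,0.2,0,0.04,0,1],
  [0,0,0.3,-0.01,0.05,0,1],
  [0,0,0.4,-0.01,0.07,0,1],
  [0,0,0.46,-0.02,0.08,0,1],
  [0,0,0.52,-0.02,0.09,0,1],
  [0,0,0.52,-0.02,0.09,0,1],
  [0,0,0.52,-0.02,0.09,0,1],
])

```text
time_s: 49.95
tcp_pos: [0.511, -0.3081, 0.1199]
ee_rot: [[-0.947, 0.321, 0.002], [0.321, 0.947, -0.001], [-0.002, -0.0, -1.0]]
wrist_force: [-0.0, 0.3, 5.6]
gripper_width: 0.158
gripper_force: 30.0
```

```bash
python3 - <<'E'
from h import *
s=st(); x=np.array(s['ee_rot'])[:,0]; print(np.degrees(np.arctan2(x[1],x[0]))%360-180, s['moment'])
E
```

```text
{'time_s': 49.95, 'tcp_pos': [0.511, -0.3081, 0.1199], 'ee_rot': [[-0.9471, 0.321, 0.0016], [0.321, 0.9471, -0.0009], [-0.0018, -0.0003, -1.0]], 'wrist_force': [-0.0053, 0.2713, 5.5946], 'gripper_width': 0.1584, 'joints': [-15.5441, 25.624, -12.8927, 0.0321, -51.3787, -93.201]}
-18.72509870896775 [ 0.11265322  0.04115675 -0.08084744]
```

Request:
arm_command([
  [0,0,0.03,0,0,0,1],
  [0,0,0.06,0,0.01,0,1],
  [0,0,0.06,0,0.01,0,1],
  [0,0,0.06,0,0.01,0,1],
])

```text
time_s: 50.28
tcp_pos: [0.5111, -0.308, 0.1199]
ee_rot: [[-0.926, 0.377, 0.002], [0.377, 0.926, -0.001], [-0.002, -0.0, -1.0]]
wrist_force: [-0.9, -0.2, 5.2]
gripper_width: 0.163
gripper_force: 30.0
```

```bash
python3 - <<'E'
from h import *
s=sense(); x=np.array(s['ee_rot'])[:,0]; print(np.degrees(np.arctan2(x[1],x[0]))%360-180, s['moment'])
E
```

```text
-22.1232258904831 [ 0.04707415  0.05224966 -0.02415866]
```

Request:
arm_command([
  [0,0,0.03,0,0,0,1],
  [0,0,0.06,0,0.01,0,1],
  [0,0,0.06,0,0.01,0,1],
  [0,0,0.06,0,0.01,0,1],
])

```text
time_s: 50.62
tcp_pos: [0.5112, -0.3079, 0.1199]
ee_rot: [[-0.902, 0.431, 0.002], [0.431, 0.902, -0.001], [-0.002, -0.0, -1.0]]
wrist_force: [-0.6, 0.1, 5.3]
gripper_width: 0.159
gripper_force: 30.0
```

```bash
python3 - <<'E'
from h import *
s=sense(); x=np.array(s['ee_rot'])[:,0]; print(np.degrees(np.arctan2(x[1],x[0]))%360-180, s['moment'])
E
```

```text
-25.554417108704314 [ 0.12905852 -0.0716372   0.01975878]
```

Request:
arm_command([
  [0,0,0.02,0,0,0,1],
  [0,0,0.03,0,0,0,1],
  [0,0,0.03,0,0,0,1],
  [0,0,0.03,0,0,0,1],
])

```text
time_s: 50.95
tcp_pos: [0.5113, -0.3078, 0.1199]
ee_rot: [[-0.889, 0.457, 0.002], [0.457, 0.889, -0.001], [-0.002, -0.0, -1.0]]
wrist_force: [0.7, 0.1, 4.8]
gripper_width: 0.158
gripper_force: 30.0
```

```bash
python3 - <<'E'
from h import *
s=sense(); x=np.array(s['ee_rot'])[:,0]; print(np.degrees(np.arctan2(x[1],x[0]))%360-180, s['moment'])
E
```

```text
-27.219252265248116 [ 0.28088689 -0.11111971  0.18104683]
```

Request:
arm_command([
  [0,0,0.02,0,0,0,1],
  [0,0,0.03,0,0,0,1],
  [0,0,0.03,0,0,0,1],
  [0,0,0.03,0,0,0,1],
])

```text
time_s: 51.28
tcp_pos: [0.5117, -0.3076, 0.1199]
ee_rot: [[-0.876, 0.483, 0.002], [0.483, 0.876, -0.001], [-0.003, 0.0, -1.0]]
wrist_force: [0.7, 2.1, 5.2]
gripper_width: 0.157
gripper_force: 30.3
```

```bash
python3 - <<'E'
from h import *
s=sense(); x=np.array(s['ee_rot'])[:,0]; print(np.degrees(np.arctan2(x[1],x[0]))%360-180, s['moment'], s['wrist_force'])
c=snap('wrist','w15'); f=snap('top','t5')
cv2.imwrite('pics/t5c.png',f['pixels'][140:240,400:500])
E
```

```text
-28.869680714193493 [ 0.47471134 -0.33395922  0.50067579] [0.69933664 2.05754637 5.23002465]
```

The moment about z rises clearly between -27° and -29°, so the ears are against the stops. Release and withdraw.

Request:
arm_command([
  [0,0,-0.02,0,0,-0.05,1],
  [0,0,-0.02,0,0,-0.05,-0.4],
  [0,0,-0.02,0,0,-0.05,-0.4],
  [0,0,-0.02,0,0,-0.05,-0.4],
  [0,0,-0.02,0,0,-0.05,-0.4],
  [0,0,-0.02,0,0,-0.05,-0.4],
  [0,0,-0.02,0,0,-0.05,-0.4],
  [0,0,-0.02,0,0,-0.05,-0.4],
])

```text
time_s: 52.05
tcp_pos: [0.5104, -0.3076, 0.1194]
ee_rot: [[-0.883, 0.469, -0.0], [0.469, 0.883, 0.0], [0.0, -0.0, -1.0]]
wrist_force: [-0.1, 0.3, -0.1]
gripper_width: 0.604
gripper_force: 0.0
```

Request:
arm_command([
  [0,0,0,0,0,-1,-0.4],
  [0,0,0,0,0,-3,-0.4],
  [0,0,0,0,0,-6,-0.4],
  [0,0,0,0,0,-10,-0.4],
  [0,0,0,0,0,-13,-0.4],
  [0,0,0,0,0,-14,-0.4],
  [0,0,0,0,0,-14,-0.4],
  [0,0,0,0,0,-14,-0.4],
])

```text
time_s: 52.72
tcp_pos: [0.5103, -0.3073, 0.2599]
ee_rot: [[-0.883, 0.469, 0.001], [0.469, 0.883, 0.001], [-0.001, 0.001, -1.0]]
wrist_force: [-0.9, -0.1, 0.0]
gripper_width: 0.699
gripper_force: 0.0
```

```bash
python3 - <<'E'
from h import *
s=st(); go((.515,-.283,.26),-180)
c=snap('wrist','w16'); hs=cv2.cvtColor(c['pixels'],cv2.COLOR_BGR2HSV)
u,v=w2px(c,(.512,-.307,.126)); print(u,v)
m=(hs[...,2]<70).astype(np.uint8); n,l,S,C=cv2.connectedComponentsWithStats(m)
for i in range(1,n):
    if S[i,4]>100 and abs(C[i][0]-u)<60 and abs(C[i][1]-v)<60:
        r=cv2.boxPoints(cv2.minAreaRect(np.argwhere(l==i)[:,::-1].astype(np.float32)))
        P=[px2w(c,*q,.126)[:2] for q in r]; e=[P[1]-P[0],P[2]-P[1]]; e=max(e,key=np.linalg.norm)
        print(S[i],np.mean(P,0),np.linalg.norm(e),np.degrees(np.arctan2(e[1],e[0])))
E
```

```text
{'time_s': 52.7167, 'tcp_pos': [0.5103, -0.3073, 0.2599], 'ee_rot': [[-0.8831, 0.4693, 0.001], [0.4693, 0.8831, 0.0005], [-0.0006, 0.0009, -1.0]], 'wrist_force': [-0.902, -0.055, 0.0144], 'gripper_width': 0.6991, 'joints': [-15.5129, 18.4837, -2.1883, -0.0458, -69.2812, -102.4577]}
row [0.0007, 0.0008, -0.4885] [0.73, 2.36, -0.01] rows>= 3.908782554408262
320.97666781323716 194.906736773364
[316 165  13  57 706] [ 0.51143234 -0.30563572] 0.05309808858183745 -27.663985172749985
```

```bash
python3 - <<'E'
from h import *
c=load('w10'); f=lambda x,y:px2w(c,230+(x-1.5)/4,170+(y-1.5)/4,.024)[:2]
a,b=f(97,62),f(628,197); d=b-a; print('pins',np.linalg.norm(d),(np.degrees(np.arctan2(d[1],d[0]))-111)%180-180,(a+b)/2)
# pipe axis by colour
for n in ('w16','w5','w1','t5','top0'):
    c=load(n); hs=cv2.cvtColor(c['pixels'],cv2.COLOR_BGR2HSV)
    u,v=w2px(c,(.60,-.34,.012)); m=((hs[...,1]>150)&(abs(hs[...,0].astype(int)-21)<7)).astype(np.uint8)
    k,l,S,C=cv2.connectedComponentsWithStats(m)
    for i in range(1,k):
        if S[i,4]>20 and np.hypot(C[i][0]-u,C[i][1]-v)<35:
            p=px2w(c,*C[i],.014)[:2]-np.array([.5128,-.3075]); print(n,S[i],np.degrees(np.arctan2(p[1],p[0])),np.linalg.norm(p))
E
```

```text
pins 0.11139076894602952 -21.90503277719668 [ 0.51331124 -0.30699454]
w16 [323 229  13  17 185] -20.924408977291602 0.0887621719983432
w5 [261  13  29  30 451] -20.908422828831256 0.08803686962008525
w1 [271 220  16  19 192] -21.01172271216289 0.08886111896615748
top0 [457 161   9  11  63] -20.00819130205626 0.08708299030898521
```

```bash
python3 - <<'E'
from h import *
def grip(n):
    c=load(n); hs=cv2.cvtColor(c['pixels'],cv2.COLOR_BGR2HSV)
    u,v=w2px(c,(.512,-.307,.126)); out=[]
    for th in (50,60,70,80):
        m=(hs[...,2]<th).astype(np.uint8); k,l,S,C=cv2.connectedComponentsWithStats(m)
        for i in range(1,k):
            if 30<S[i,4]<1500 and np.hypot(*(C[i]-[u,v]))<30:
                P=np.array([px2w(c,x,y,.126)[:2] for y,x in np.argwhere(l==i)]); w,V=np.linalg.eigh(np.cov(P.T)); a=V[:,1]*np.sign(V[0,1])
                out.append((th,S[i,4],round(np.degrees(np.arctan2(a[1],a[0])),2),np.round(np.sqrt(12*w)*1000,1).tolist()))
    print(n,out)
snap('top','t6')
for n in ('w16','w1','top0','t6'): grip(n)
E
```

```text
w16 [(70, np.int32(706), np.float64(-27.41), [11.5, 53.2]), (80, np.int32(761), np.float64(-27.82), [12.3, 53.5])]
w1 [(60, np.int32(142), np.float64(-11.54), [11.0, 17.8]), (70, np.int32(715), np.float64(-17.28), [11.6, 52.5]), (80, np.int32(782), np.float64(-17.29), [12.5, 53.2])]
top0 [(50, np.int32(129), np.float64(-17.92), [16.2, 50.3]), (60, np.int32(139), np.float64(11.08), [25.1, 70.3]), (60, np.int32(143), np.float64(-18.17), [17.6, 50.9]), (70, np.int32(221), np.float64(59.69), [59.8, 117.3]), (70, np.int32(152), np.float64(-19.06), [18.6, 50.9]), (80, np.int32(380), np.float64(44.98), [74.9, 127.5]), (80, np.int32(161), np.float64(-18.01), [19.1, 52.5])]
t6 [(70, np.int32(33), np.float64(88.12), [10.2, 36.6])]
```

Request:
arm_command([
  [0,0,0,-2,0,0,-0.4],
  [0,0,0,-4,0,0,-0.4],
  [0,0,0,-6,0,0,-0.4],
  [0,0,0,-7.3,0,0,-0.4],
  [0,0,0,-7.3,0,0,-0.4],
  [0,0,0,-7.3,0,0,-0.4],
  [0,0,0,-7.3,0,0,-0.4],
])

```text
time_s: 53.4
tcp_pos: [0.5742, -0.3414, 0.2581]
ee_rot: [[-0.883, 0.469, -0.003], [0.469, 0.883, 0.001], [0.003, -0.0, -1.0]]
wrist_force: [0.3, 0.7, -0.0]
gripper_width: 0.702
gripper_force: 0.0
```

```bash
python3 - <<'E'
from h import *
c=snap('wrist','w17'); hs=cv2.cvtColor(c['pixels'],cv2.COLOR_BGR2HSV); g=cv2.cvtColor(c['pixels'],6)
K,R,t=KRT(c); print('cam',-R.T@t)
def pca(m,uv,z,rad=40):
    k,l,S,C=cv2.connectedComponentsWithStats(m.astype(np.uint8))
    for i in range(1,k):
        if 60<S[i,4]<3000 and np.hypot(*(C[i]-uv))<rad:
            P=np.array([px2w(c,x,y,z)[:2] for y,x in np.argwhere(l==i)]); w,V=np.linalg.eigh(np.cov(P.T)); a=V[:,1]*np.sign(V[0,1])
            print(S[i,4],P.mean(0).round(4),'yaw',round(np.degrees(np.arctan2(a[1],a[0])),2),np.round(np.sqrt(12*w)*1000,1))
for th in (60,70,80,90): pca(hs[...,2]<th,w2px(c,(.512,-.307,.126)),.126,25)
print('pipe'); pca((hs[...,1]>150)&(abs(hs[...,0].astype(int)-21)<7),w2px(c,(.596,-.34,.012)),.014)
# pins: local patches around the expected places for yaw -21.5
C0=np.array([.5128,-.3075])
for a in (111,291):
    q=np.radians(a-21.5); p=C0+.056*np.array([np.cos(q),np.sin(q)]); u,v=w2px(c,(*p,.024)).astype(int); print('pin',a,u,v); print(g[v-10:v+11:2,u-12:u+13:2])
E
```

```text
cam [ 0.50990651 -0.30551692  0.40105977]
694 [ 0.5147 -0.307 ] yaw -27.29 [11.2 47.6]
851 [ 0.5134 -0.3066] yaw -27.61 [11.9 49.7]
925 [ 0.5134 -0.3063] yaw -27.19 [12.9 50.1]
pipe
213 [ 0.5947 -0.3394] yaw -19.52 [14.7 24.7]
pin 111 364 90
[[217 198 174 171 172 173 173 173 173 172 173 176 172]
 [218 217 198 175 171 173 172 172 174 172 174 174 171]
 [218 220 218 198 172 172 173 174 173 173 171 174 172]
 [219 218 218 215 180 172 174 172 171 172 171 175 173]
 [218 218 219 218 201 170 185 200 187 171 172 170 172]
 [217 218 218 218 216 182 203 209 205 179 171 171 173]
 [220 219 219 218 219 210 202 207 205 179 172 171 172]
 [219 219 218 219 219 218 207 201 188 169 174 171 172]
 [218 219 217 218 219 219 204 165 160 168 172 172 172]
 [217 218 218 218 219 219 214 177 163 169 174 173 172]
 [219 218 218 220 219 218 207 188 171 174 172 172 172]]
pin 291 279 136
[[118 119 116 118 118 119 129 150 155 154 156 152 155]
 [117 118 117 118 115 117 120 153 154 155 154 155 153]
 [118 116 118 116 116 117 118 144 154 152 152 153 154]
 [115 116 120 117 118 117 117 128 150 153 153 151 153]
 [115 118 121 119 118 119 132 133 144 150 151 151 152]
 [118 116 120 119 119 128 137 136 138 148 148 150 149]
 [118 117 117 121 120 124 136 140 130 142 154 153 152]
 [123 115 117 121 118 116 123 121 110 122 150 154 153]
 [125 118 118 120 118 116 119 118 118 118 131 150 154]
 [124 121 117 116 116 117 117 116 118 120 120 136 151]
 [127 126 121 116 115 117 118 116 116 117 116 118 138]]
```

```bash
python3 - <<'E'
from h import *
c=load('w17'); a=px2w(c,366.0,90.7,.024)[:2]; b=px2w(c,279.8,136.6,.024)[:2]; d=a-b
print(np.linalg.norm(d),(a+b)/2,(np.degrees(np.arctan2(d[1],d[0]))-111)%180-180)
E
```

```text
0.11293244169488191 [ 0.51344864 -0.30695286] -21.736812565544824
```

```bash
python3 -c "
from h import *
print(finish_job())"
```

```text
the job is handed in; nothing more can be done
None
```

I handed the job in after about 53 s: rings b, c and e (the only three on the bench) are on the spindle widest to narrowest, and the cover is back on and turned clockwise against its stops. The camera puts it about 5.5° past the housing's x, just inside the 0.1 rad (5.7°) limit, with about 0.5° of measuring error. I saw b and c lying flat. I placed e and checked the finished cover from measurements only, and I did not re-check the disc, spatula or soap at the end.

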